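Sort the watch parts and draw out the loupe boom

TASK

Clear the watchmaker's bench for inspection: put the two round white movement holders into the grey dish and lay the small screwdriver flat in the wooden tray. Then push the boom's release button fully down (it stays down), take the boom by its upright grip post and draw it out until its pointer stands against the brass rider on the scale. Finish while still holding the post there, as a spring would pull the boom back; leave the other things on the bench where they are.

Things in the scene. Friction and masses are not known exactly. Their poses are not given: they have to be found in the camera images.
- holder_a: movement holder: loose white plastic cylinder, 42 mm dia at the foot (lowest 8 mm), 38 mm dia above, 24 mm high, a steel disc on its top; about 40 g. Origin: centre of its underside, z up
- holder_b: the second movement holder, the same as the first
- driver: watchmaker's screwdriver lying on the bench, 95 mm long: handle 10 mm dia, from -44 to +22 mm along x, with hexagonal collars 12 mm across flats at x = -45 (10 mm long) and x = +18 (8 mm long); thin blade (3.6 mm dia) to x = +50. About 30 g. Origin on its axis (6 mm above what it lies on), x along the tool towards the blade; grip it at x = -15
- dish: fixed grey open dish, outside 130 (x) x 120 (y) x 28 mm, walls and floor 4 mm; it stands beyond the loupe in the boom's line. Origin: centre of its underside, z up, x in the boom's drawing-out direction (to a few degrees). Its near edge (-x) lies about 10 to 30 mm past the end of the scale bar and 30 to 50 mm past the loupe (boom in), which overhang at 98 to 114 mm; a gripper whose wide way lies across x stays clear
- rack: fixed open wooden tray, outside 170 (x) x 100 (y) x 24 mm, walls and floor 4 mm. Origin: centre of its underside, z up, x along its length
- stand: fixed heavy stand of the boom: base 120 x 100 x 16 mm, column, black clamp block (60 x 46 mm, top 135 mm above the bench) with the outer tube (26 mm dia, axis 105 mm above the bench, ends 90 mm from the origin along +x). A 20 mm wide flat scale bar, top 114 mm above the bench, runs along +x at y = +40 mm to x = 250 mm, ticks every 10 mm. Origin: centre of the base's underside; x is the direction in which the boom draws out, z up
- boom: the sliding inner tube (18 mm dia) with upright grip post, pointer and loupe; all but post lies below 120 mm above the bench. Origin on the tube axis below the post, axes as the stand's; fully in, it is 115 mm along +x from the stand. Slides 0 to 150 mm along the stand's x, without any turning; locked fully in (1.5 mm play) until the button is down; a spring draws it in with about 2.3 N when in and 4.4 N when out 140 mm
- boom_grip (a point): the place to grip: on the axis of the upright aluminium post (16 mm dia, 52 mm high, above it a cap 21 mm dia x 6 mm), 42 mm above the tube axis, 147 mm above the bench; the cap begins 22 mm above this point, the tube's clamp collar ends 28 mm below it
- boom_pointer (a point): tip of the pointer, on the boom 15 mm behind the post and 30 mm to its side, at the near edge of the scale bar. Moves with the boom; axes as the boom's
- boom_lens (a point): centre of the loupe's lens (frame 64 mm dia, 14 mm high, lying level), on the boom 85 mm past the post, 105 mm above the bench
- rider: fixed brass rider, 10 mm wide along the scale (x) and 26 mm across it, that sits on the scale bar and marks where the pointer must come. Origin: its middle, x along the boom's drawing-out direction. It stands 80 to 130 mm out from the pointer's place with the boom fully in
- release_top (a point): centre of the top of the round steel release button (26 mm dia), on the clamp block, 147 mm above the bench when up
- release (a joint): release button: 0 up, 0.008 m fully down. Pushed straight down with about 3 N; stays where it is pushed. The lock frees the boom at 0.0065 m
- pot: bystander, loose, leave alone: small open glass cup, 44 dia x 34 mm. Origin: centre of its underside
- eyeglass: bystander, loose, leave alone: black waisted eye loupe, 36 dia x 32 mm. Origin: centre of its underside
- tweezers: bystander, loose, leave alone: steel tweezers lying flat, 110 x 9 x 6 mm. Origin: centre of its underside
- weight: bystander, loose, leave alone: plain brass disc, 34 dia x 20 mm. Origin: centre of its underside
- jar: bystander, loose, leave alone: glass jar with steel cap, 70 dia x 70 mm. Origin: centre of its underside

How it is judged:
By the outcome, as a careful person would: the job done as asked, in the order asked, and still so for the second after the job is handed in, while the arm keeps its last pose, push and grip.
It also fails if it takes over 72 s, if anything falls off the work surface, if the arm or the gripper's body presses on something with over 40 N, if the wrist force passes 120 N, or if a joint passes its speed limit or range.

ROBOT

A 6-joint arm with a two-finger parallel gripper is mounted at the origin on the work surface. World frame = base frame: x ahead of the robot, y to its left, z up, the work surface at z = 0. Lengths are in m, angles in rad, forces in N, time in s.
With the tool pointing down it reaches from about 0.35 to 0.775 m from the base axis. Payload 5.5 kg.
Tool frame: the origin (TCP) lies midway between the tips of the shut fingers; the grasp point (between the pads) lies 19 mm behind it; z points along the fingers, y is the direction in which the jaws open and shut (so a half turn about z gives the same grasp; the last joint's range is limited). The gripper opens to 85 mm and grips with 20 to 120 N. Pads are 22 mm wide; open, the fingers measure 114 mm over their backs; the gripper's body (76 mm by 85 mm) begins 54 mm behind the grasp point. The pads swing forward as they close: fully open they stand 13 mm farther back than shut.
Start: joints at [-1.349, 0.313, 0.046, 1.304, 0, 1.431], TCP at [0.204, -0.538, 0.201] pointing down, gripper open.
Joint ranges: [-2.76, 2.76], [-0.86, 1.69], [-1.03, 1.26], [-2.2, 2.34], [-1.47, 1.5], [-3.14, 3.14]. Speed limits (rad/s): [2.57, 2.57, 3.14, 3.14, 3.14, 3.14].

INTERFACE

Orientations are given as a unit quaternion [w, x, y, z].
In Python, from workcell import env gives the robot as it stands.
- The arm moves only by the shell command python3 -m pendant 'ROWS' [FORCE]. ROWS is JSON, a list of rows, each a list of 3 entries, a list of its own where there are three numbers: the shift along the tool's x, y, z each as a share of 20 mm, from -1 to 1, then the turn about the tool's z as a share of 6 degrees, from -1 to 1, then the closure, from -1 (fully open) to 1 (shut). In form: [[[tx, ty, tz], turn, claw], ...]. A call has 1 to 12 rows; each row shifts and turns the commanded pose from where the row before left it, along the tool's axes as they then stand; what a row does not reach is not made up. A row lasts 1/8 s, in which the tool goes at most 62.5 mm and 10.7 degrees, less where a joint would pass 70% of its speed; a pose out of reach is approached as far as the arm can. A call with a number of a shift or a turn outside -1 to 1 is refused whole. A call with a gripper value outside its range is refused whole. The fingers move at their own pace and stop on an object; FORCE is the grip in N (left out, the last holds). Time passes only in rows, so rows that do not move let the fingers close. It gives the time, the measured TCP pose, the force and the opening at its end, in the units of the state.
- env.get_state(): the state, without advancing time (a new reading comes with each control period).
- env.read_camera(name): name is "scene" or "side" or "wrist"; returns a dict with "color" (420x560x3 uint8, blue, green, red), "mtx" (3x3 intrinsics, pixels), "view" (4x4, takes a point from world to camera coordinates). Camera axes: x right, y down, z forward; pixel columns grow to the right and rows downward; lengths in m; the calibration is good to about 2 mm. A picture is of the moment at which its call begins. There is no depth.
- env.hand_in(): hands the job in, once; it reports no verdict.
Trained networks look in the newest picture that a camera, given by its name, has taken for a name from the list of things; names that differ only in an ending like _2 or _b are one class to them, and where a whole thing is asked for, a point or a joint stands for the part that bears it (a point fixed in the world has none). Each returns a list of dicts, best first, with "p" (0 to 1); they miss things now and then, are a little off and sometimes report something else, mostly with a low value. They report only what shows in the picture. A call takes as long as a camera call.
- env.boxes_of(camera, thing): "location" ([column, row] in pixels, amid what is visible of it).
- env.cut_out(camera, thing): "region" (420x560 bool, what is visible of it) and "location" ([column, row] in pixels, amid what is visible of it).
The state is a dict: "clock": time; "joint_pos": joint angles; "qvel": joint speeds; "tau": joint torques, N m; "tcp_pos": TCP position; "orientation": TCP orientation; "wrist_force": force on the tool from outside, world axes, zero at the start; "ft_torque": the same for the moment, N m; "finger_gap": finger opening in m.
Only numpy, scipy, OpenCV 4.12 (cv2) and the standard library are available. Lean on these libraries where they do the work, as an engineer would, in place of code of your own. Each camera call takes 0.05 s, during which the arm holds its last target.

## Working session

There is one attempt and no reset: what is moved stays moved. The work goes in short steps, Python scripts to look and compute and a shell command to move; the robot and the scene stay as the last step left them, time stands still between calls to the robot, and variables do not carry over. Pictures are saved under pics/ and viewed, and the job is handed in when it is done.

```bash
ls; mkdir -p pics; python3 - <<'E'
from workcell import env
import cv2
s=env.get_state();print(s)
for c in ["scene","side","wrist"]:
    r=env.read_camera(c);cv2.imwrite(f"pics/{c}0.png",r["color"]);print(c,r["mtx"].tolist(),r["view"].round(4).tolist())
    for n in ["holder_a","driver","dish","rack","stand","boom","boom_grip","boom_pointer","rider","release_top","pot","eyeglass","tweezers","weight","jar","boom_lens"]:
        print(n,[( [round(float(v)) for v in d["location"]],round(float(d["p"]),2)) for d in env.boxes_of(c,n)])
E
```

```text
pics
{'clock': 0.0, 'joint_pos': array([-1.34863444e+00,  3.14010544e-01,  4.49724547e-02,  1.30359715e+00,
       -1.79318121e-05,  1.43123161e+00]), 'qvel': array([-5.55205684e-04,  4.54445469e-06,  8.45541273e-04,  1.86807414e-04,
        1.56479583e-04, -1.03016377e-03]), 'tau': array([-3.96987452e-04, -4.80627823e+01,  2.98533565e+01,  1.93442818e-02,
       -2.20250959e-04, -1.72934499e-06]), 'tcp_pos': array([ 0.20336447, -0.53722871,  0.20050048]), 'orientation': array([-9.18299850e-04,  9.83688353e-01,  1.79878789e-01, -4.69196137e-05]), 'wrist_force': array([-0.6037957 ,  0.88367676,  0.29729295]), 'ft_torque': array([-0.01758649, -0.04041136, -0.0159003 ]), 'finger_gap': 0.08525459301684257}
scene [[434.3935435907248, 0.0, 275.6710025445493], [0.0, 434.3935435907248, 204.84918570708345], [0.0, 0.0, 1.0]] [[-0.7693, 0.6389, 0.0007, 0.4067], [0.5392, 0.6497, -0.5359, -0.2579], [-0.3428, -0.4119, -0.8443, 1.2461], [0.0, 0.0, 0.0, 1.0]]
holder_a [([228, 171], 0.79), ([212, 199], 0.48)]
driver [([261, 148], 0.43)]
dish []
rack [([177, 136], 0.82), ([336, 288], 0.62)]
stand [([3
[... 854 characters left out ...]
6, 188], 0.54), ([225, 252], 0.29)]
rider [([200, 312], 0.27)]
release_top [([200, 310], 0.56)]
pot [([288, 200], 0.48)]
eyeglass [([220, 196], 0.67), ([224, 256], 0.26)]
tweezers [([367, 178], 0.61)]
weight [([264, 169], 0.57)]
jar [([256, 149], 0.62)]
boom_lens [([224, 256], 0.78)]
wrist [[318.5540104017291, 0.0, 279.3619674464778], [0.0, 318.5540104017291, 211.97540611402837], [0.0, 0.0, 1.0]] [[0.3537, -0.9354, -0.0004, -0.5753], [-0.8883, -0.336, 0.313, -0.0406], [-0.2929, -0.1104, -0.9498, 0.3809], [0.0, 0.0, 0.0, 1.0]]
holder_a []
driver []
dish []
rack []
stand []
boom []
boom_grip []
boom_pointer []
rider []
release_top []
pot []
eyeglass []
tweezers []
weight []
jar []
boom_lens []
```

View pics/scene0.png

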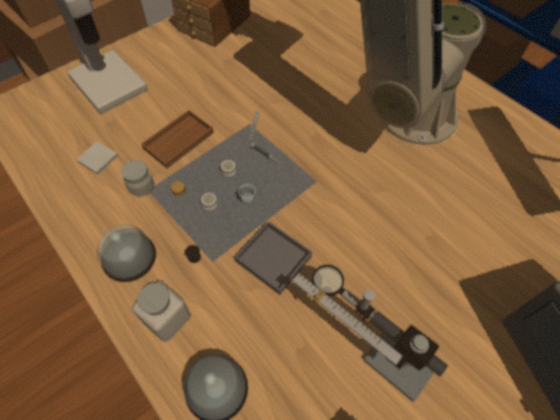

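View pics/side0.png

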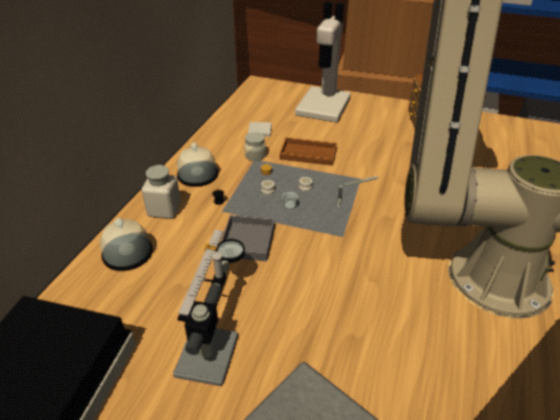

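View pics/wrist0.png

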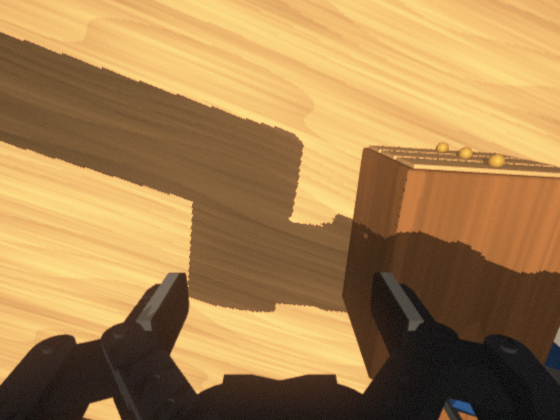

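Objects: dish near scene px (273,257), rack (177,138), holders (228,168) and (209,200), stand and boom at lower right. I'll zoom in on the driver, tweezers and boom.

```bash
python3 - <<'E'
import cv2
a=cv2.imread("pics/scene0.png")
cv2.imwrite("pics/z1.png",cv2.resize(a[100:240,130:330],None,fx=4,fy=4,interpolation=cv2.INTER_CUBIC))
cv2.imwrite("pics/z2.png",cv2.resize(a[220:400,230:450],None,fx=3.3,fy=3.3,interpolation=cv2.INTER_CUBIC))
b=cv2.imread("pics/side0.png")
cv2.imwrite("pics/z3.png",cv2.resize(b[220:390,150:300],None,fx=3.5,fy=3.5,interpolation=cv2.INTER_CUBIC))
cv2.imwrite("pics/z4.png",cv2.resize(b[130:240,200:390],None,fx=4.2,fy=4.2,interpolation=cv2.INTER_CUBIC))
E
```

```text
(no output)
```

View pics/z1.png

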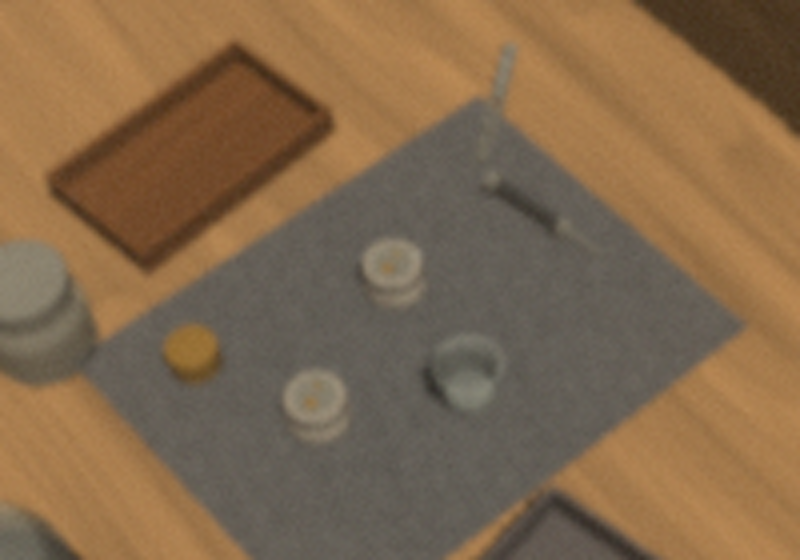

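View pics/z2.png

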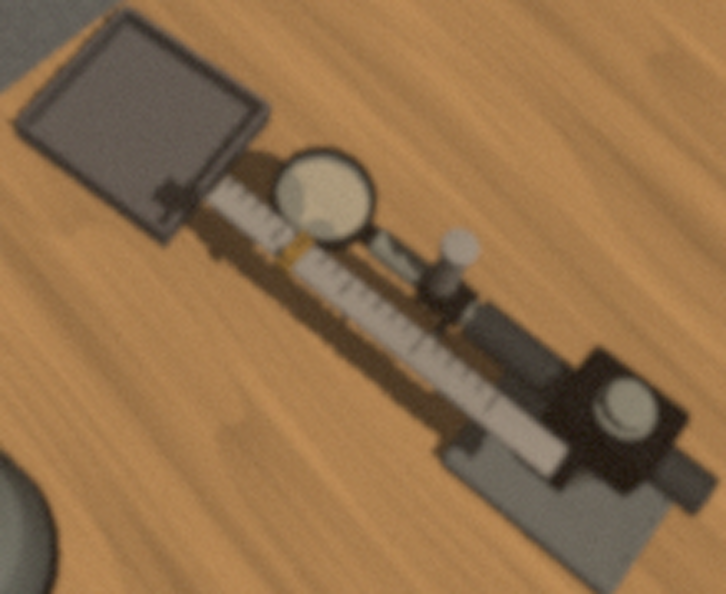

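View pics/z3.png

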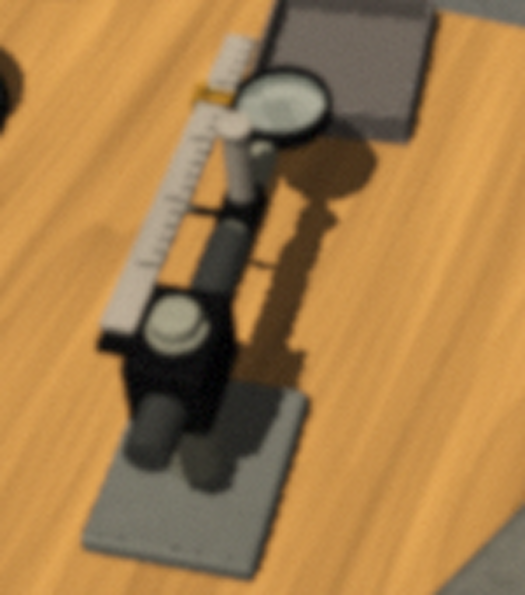

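View pics/z4.png

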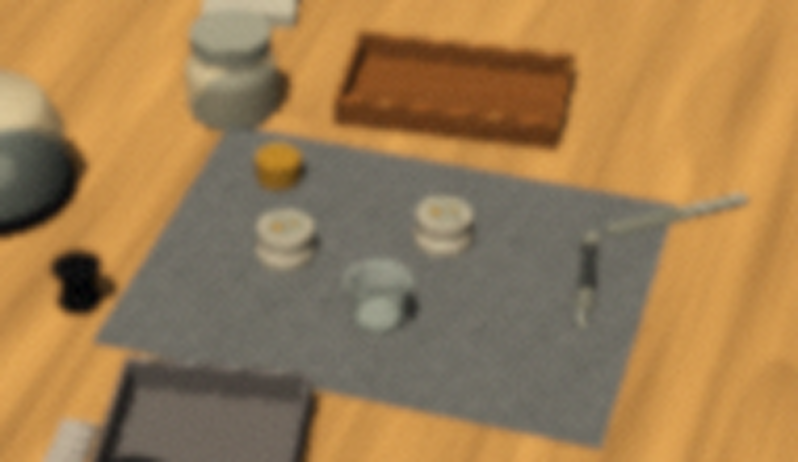

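```bash
cat > h.py <<'E'
import numpy as np, cv2
from workcell import env
def ray(r,px):
    K,V=np.array(r["mtx"]),np.array(r["view"]);R,t=V[:3,:3],V[:3,3]
    return -R.T@t, R.T@np.linalg.inv(K)@np.array([px[0],px[1],1.])
def onz(r,px,z):
    o,d=ray(r,px);return o+d*(z-o[2])/d[2]
def tri(rs,pxs):
    A=np.zeros((3,3));b=np.zeros(3)
    for r,p in zip(rs,pxs):
        o,d=ray(r,p);d=d/np.linalg.norm(d);M=np.eye(3)-np.outer(d,d);A+=M;b+=M@o
    return np.linalg.solve(A,b)
def proj(r,P):
    V=np.array(r["view"]);p=np.array(r["mtx"])@(V[:3,:3]@np.array(P)+V[:3,3]);return p[:2]/p[2]
def tool(s=None):
    s=s or env.get_state();w,x,y,z=s["orientation"]
    from scipy.spatial.transform import Rotation as Ro
    return Ro.from_quat([x,y,z,w]).as_matrix(), s["tcp_pos"]
E
python3 - <<'E'
from h import *
S=env.read_camera("scene");D=env.read_camera("side")
z1=lambda x,y:(x/4+130,y/4+100)
z2=lambda x,y:(x/3.3+230,y/3.3+220)
z3=lambda x,y:(x/3.5+150,y/3.5+220)
z4=lambda x,y:(x/4.2+200,y/4.2+130)
L=[("drv back",z1(490,181),z4(591,238),.006),("drv front",z1(563,228),z4(587,290),.006),("tip",z1(602,254),z4(581,322),.006),
("h1",z1(394,263),z4(444,210),.024),("h2",z1(316,397),z4(286,228),.024),
("rk1",z1(237,45),z4(575,55),.024),("rk2",z1(333,118),z4(560,142),.024),("rk3",z1(148,268),z4(338,118),.024),("rk4",z1(50,182),z4(368,36),.024),
("d1",z2(122,10),None,.028),("d2",z2(268,105),None,.028),("d3",z2(165,240),None,.028),("d4",z2(17,125),None,.028),
("btn",z2(628,400),z3(177,316),.147),("cap",z2(460,247),z3(234,124),.175),("rider",z2(295,252),z3(213,95),.118),("ptr",z2(440,328),z3(190,210),.112),
("barfar",z2(222,185),z3(240,40),.114),("barnear",z2(555,462),z3(118,330),.114),("pot",z1(468,370),z4(380,290),.02),("lens",z2(324,195),z3(282,105),.112),("weight",z1(192,350),z4(278,155),.02),("twA",z1(510,46),z4(745,200),.006),("twB",z1(485,158),z4(605,231),.006)]
for n,a,b,z in L:
    print(n,onz(S,a,z)[:2].round(4),onz(D,b,z)[:2].round(4) if b else "",tri([S,D],[a,b]).round(4) if b else "")
for c,r in(("scene",S),("side",D)):
  for n in ["holder_a","release_top","boom_grip","rider","boom_pointer","boom_lens","driver","pot"]:
    for d in env.cut_out(c,n): print(c,n,np.round(d["location"],1),d["p"],d["region"].sum())
E
```

```text
drv back [ 0.4366 -0.2091] [ 0.4362 -0.213 ] [ 0.4363 -0.2094  0.0074]
drv front [ 0.4243 -0.1461] [ 0.4246 -0.1555] [ 0.4245 -0.1458  0.0108]
tip [ 0.4184 -0.1129] [ 0.42   -0.1211] [ 0.4195 -0.1115  0.0116]
h1 [ 0.5351 -0.1821] [ 0.5353 -0.1858] [ 0.535  -0.1821  0.0257]
h2 [ 0.633  -0.1296] [ 0.6307 -0.129 ] [ 0.632  -0.1315  0.0216]
rk1 [ 0.5057 -0.4076] [ 0.5004 -0.413 ] [ 0.5022 -0.4141  0.0205]
rk2 [ 0.4934 -0.3087] [ 0.481  -0.2941] [ 0.4863 -0.3225  0.0056]
rk3 [ 0.659  -0.2797] [ 0.6426 -0.2687] [ 0.6532 -0.2971  0.003 ]
rk4 [ 0.6707 -0.3824] [ 0.6591 -0.3851] [ 0.6656 -0.3969  0.0127]
d1 [0.5676 0.0149]  
d2 [0.538 0.137]  
d3 [0.6547 0.1662]  
d4 [0.6793 0.0393]  
btn [0.5537 0.4246] [0.5512 0.4269] [0.5525 0.4248 0.144 ]
cap [0.572  0.3132] [0.5698 0.3137] [0.5709 0.3126 0.1732]
rider [0.6242 0.2459] [0.6216 0.2453] [0.6229 0.2447 0.1163]
ptr [0.5896 0.3302] [0.5952 0.3312] [0.5924 0.3322 0.1159]
barfar [0.628  0.1863] [0.6298 0.1895] [0.6292 0.1877 0.114 ]
barnear [0.5955 0.4213] [0.592  0.4239] [0.594  0.4213 0.1099]
pot [ 0.5478 -0.0883] [ 0.55   -0.0912] [ 0.5488 -0.
[... 574 characters left out ...]
286.5] 0.22 1314
scene boom_pointer [341.9 286.8] 0.73 1323
scene boom_pointer [137.1 179.3] 0.32 869
scene boom_pointer [211.2 202.8] 0.3 254
scene boom_lens [335.9 286.1] 0.94 1316
scene boom_lens [261.1 148. ] 0.2 79
scene driver [261.9 147.9] 0.68 107
scene pot [246.8 192. ] 0.61 284
side holder_a [307.5 183.4] 0.58 178
side holder_a [264.9 187.6] 0.55 155
side release_top [198.4 309.2] 0.67 164
side release_top [219.1 196.9] 0.47 151
side boom_grip [224.8 255.5] 0.83 924
side boom_grip [288.1 199.4] 0.15 213
side rider [221.7 254. ] 0.26 956
side boom_pointer [222.2 254. ] 0.72 910
side boom_lens [222.3 254.6] 0.81 1023
side driver [309.3 149. ] 0.59 1267
side pot [288.3 200. ] 0.73 216
```

```bash
cat >> h.py <<'E'
def go(x,y,z,yaw=None):
    """print shift in tool axes (units of 20 mm) and turn (units 6deg); shift expressed in axes AFTER the turn"""
    R,p=tool();y0=np.degrees(np.arctan2(R[1,0],R[0,0]))
    if yaw is None: yaw=y0
    t=-(((yaw-y0)+180)%360-180)/6
    c,s=np.cos(np.radians(yaw)),np.sin(np.radians(yaw))
    d=np.array([x,y,z])-p
    print("tcp",p.round(4),"yaw %.1f"%y0,"turn %.2f"%t,"shift",np.round([(c*d[0]+s*d[1])/.02,(s*d[0]-c*d[1])/.02,-d[2]/.02],2))
E
python3 -m pendant '[[[0,0,0],-1,-0.4],[[0,0,0],-1,-0.4],[[0,0,0],-1,-0.4],[[0,0,0],-1,-0.4],[[0,0,0],-1,-0.4],[[0,0,0],-1,-0.4],[[0,0,0],-1,-0.4],[[0,0,0],-1,-0.4],[[0,0,0],-1,-0.4],[[0,0,0],-1,-0.4],[[0,0,0],-1,-0.4],[[0,0,0],-1,-0.4]]' 40
python3 -c "
from h import *
go(.535,-.183,.15,98)"
```

```text
clock: 4.95
tcp_pos: [0.2035, -0.5378, 0.2014]
orientation: [0.0, 0.689, 0.725, -0.0]
wrist_force: [0.6, -0.9, 0.3]
finger_gap: 0.0603
tcp [ 0.2035 -0.5378  0.2014] yaw 92.9 turn -0.85 shift [15.26 18.88  2.57]
```

```bash

python3 -m pendant '[[[0,0,0],-0.85,-0.4],[[0.8,1,0.1],0,-0.4],[[0.8,1,0.1],0,-0.4],[[0.8,1,0.1],0,-0.4],[[0.8,1,0.1],0,-0.4],[[0.8,1,0.1],0,-0.4],[[0.8,1,0.1],0,-0.4],[[0.8,1,0.1],0,-0.4],[[0.8,1,0.1],0,-0.4],[[0.8,1,0.1],0,-0.4],[[0.8,1,0.1],0,-0.4],[[0.8,1,0.1],0,-0.4]]'
python3 -m pendant '[[[0.8,1,0.2],0,-0.4],[[0.8,1,0.2],0,-0.4],[[0.8,1,0.2],0,-0.4],[[0.8,1,0.2],0,-0.4],[[0.8,1,0.2],0,-0.4],[[0.8,1,0.2],0,-0.4],[[0.8,1,0.2],0,-0.4],[[0.8,0.9,0],0,-0.4],[[0,0,0],0,-0.4],[[0,0,0],0,-0.4]]'
python3 -c "
from h import *
go(.535,-.183,.15,98)
w=env.read_camera('wrist');cv2.imwrite('pics/w1.png',w['color'])
for d in env.cut_out('wrist','holder_a'): print(d['location'],d['p'],onz(w,d['location'],.015).round(4))
print(proj(w,[.535,-.183,.024]),proj(w,[.632,-.1305,.024]))
"
```

```text
clock: 6.45
tcp_pos: [0.3981, -0.3329, 0.1795]
orientation: [0.0, 0.657, 0.754, -0.0]
wrist_force: [0.1, -0.1, 0.5]
finger_gap: 0.0598
clock: 7.7
tcp_pos: [0.5363, -0.1854, 0.1514]
orientation: [-0.0, 0.657, 0.754, -0.0]
wrist_force: [-0.5, 0.2, 0.0]
finger_gap: 0.0596
tcp [ 0.5363 -0.1854  0.1514] yaw 97.8 turn -0.03 shift [ 0.13 -0.05  0.07]
[278.8, 192.3] 0.78 [ 0.536  -0.1866  0.015 ]
[386.2, 150.5] 0.74 [ 0.6326 -0.1315  0.015 ]
[278.29884758 190.95935029] [388.91858745 150.59026759]
```

View pics/w1.png

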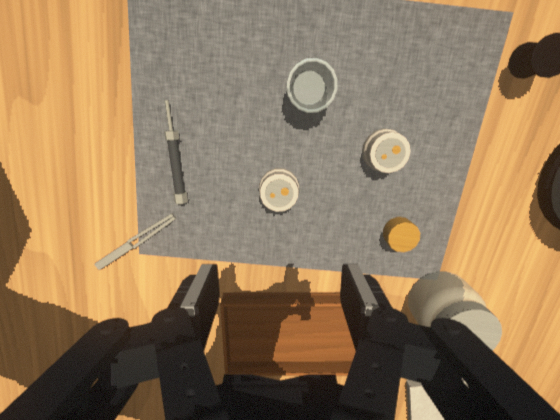

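Wrist view is clear: holders with top discs at (279,191) and (389,151), driver from back collar (180,198) to tip (168,102), tweezers at (135,240), tray at the bottom.

```bash

python3 -c "
from h import *
w=env.read_camera('wrist')
for n,p,z in [('h1',(279.5,190.5),.024),('h2',(390,151),.024),('back',(180,198),.006),('front',(172.5,136),.006),('tip',(167.5,101),.006),('twB',(174,216),.004),('rkA',(222,292),.024),('rkB',(370,292),.024)]: print(n,onz(w,p,z).round(4))
go(.535,-.183,.004)
"
```

```text
h1 [ 0.536  -0.1828  0.024 ]
h2 [ 0.6331 -0.1312  0.024 ]
back [ 0.4354 -0.2092  0.006 ]
front [ 0.4258 -0.1472  0.006 ]
tip [ 0.4201 -0.1154  0.006 ]
twB [ 0.4293 -0.2307  0.004 ]
rkA [ 0.4896 -0.3033  0.024 ]
rkB [ 0.6483 -0.2816  0.024 ]
tcp [ 0.5361 -0.1859  0.1515] yaw 97.8 turn -0.00 shift [ 0.15 -0.04  7.37]
```

```bash

python3 -m pendant '[[[0.15,0,0.9],0,-0.4],[[0,0,1],0,-0.4],[[0,0,1],0,-0.4],[[0,0,1],0,-0.4],[[0,0,1],0,-0.4],[[0,0,1],0,-0.4],[[0,0,0.9],0,-0.4],[[0,0,0.5],0,-0.4],[[0,0,0],0,-0.4]]'
python3 -m pendant '[[[0,0,0],0,0.3],[[0,0,0],0,0.3],[[0,0,0],0,0.3],[[0,0,0],0,0.3],[[0,0,0],0,0.3]]' 40
```

```text
clock: 8.98
tcp_pos: [0.5355, -0.1823, 0.0049]
orientation: [-0.001, 0.657, 0.754, -0.0]
wrist_force: [-0.1, -0.3, -0.1]
finger_gap: 0.0595
clock: 9.6
tcp_pos: [0.5362, -0.1822, 0.0055]
orientation: [0.0, 0.657, 0.754, -0.0]
wrist_force: [-0.1, 0.1, 0.4]
finger_gap: 0.0302
```

```bash

python3 -c "
from h import *
w=env.read_camera('wrist');cv2.imwrite('pics/w2.png',w['color'])
w=env.read_camera('side');cv2.imwrite('pics/s2.png',cv2.resize(w['color'][130:240,200:390],None,fx=4.2,fy=4.2))
"
```

```text
(no output)
```

View pics/w2.png

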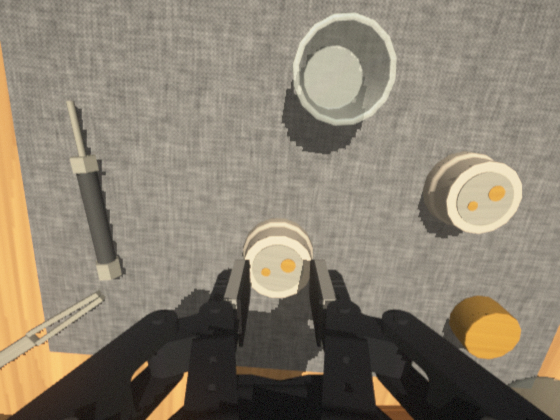

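View pics/s2.png

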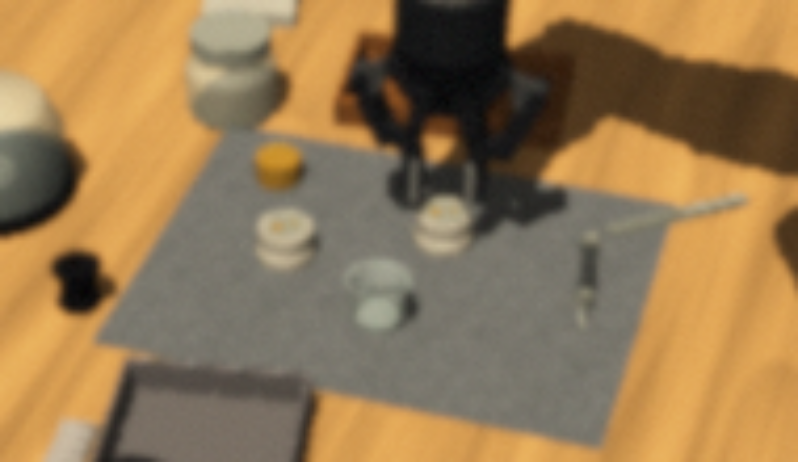

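```bash

python3 -c "
from h import *
R,p=tool()
w=env.read_camera('wrist');s=env.read_camera('side')
print(p, 'tcp in wrist',proj(w,p),'side',proj(s,p), 'grasp',proj(s,p+[0,0,.019]), proj(w,p+[0,0,.019]))
print('holder wrist',onz(w,(279,266),.024),'side',onz(s,(444/4.2+200,214/4.2+130),.024))
print('mid tips side',onz(s,(305.4,178),.01))
print('h2',onz(w,(486,196),.024))
cv2.imwrite('pics/s3.png',cv2.resize(s['color'][150:200,270:345],None,fx=8,fy=8,interpolation=cv2.INTER_CUBIC))
"
```

```text
[ 0.5361815  -0.18218878  0.00538856] tcp in wrist [279.08117451 248.82308189] side [304.80635101 185.76728911] grasp [305.05219246 180.53035369] [279.0472211  263.76162955]
holder wrist [ 0.53636559 -0.18372434  0.024     ] side [ 0.53390573 -0.18138087  0.024     ]
mid tips side [ 0.54430796 -0.21358691  0.01      ]
h2 [ 0.63391586 -0.13081695  0.024     ]
```

View pics/s3.png

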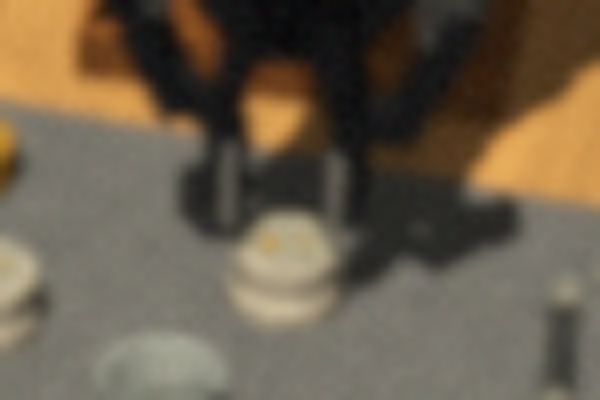

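```bash

python3 -c "
from h import *
R,p=tool()
w=env.read_camera('wrist')
V=w['view']
for dz in (0,.01,.019,.03,.04,.05,.06):
  q=p+[0,0,dz];c=V[:3,:3]@q+V[:3,3];print(dz,c.round(4),proj(w,q), 'gap30 px',318*.03/c[2])
print(R.round(3), env.get_state()['finger_gap'],env.get_state()['wrist_force'])
cv2.imwrite('pics/w3.png',cv2.resize(w['color'][200:400,160:400],None,fx=3.3,fy=3))
"
```

```text
0 [-0.0002  0.0219  0.1892] [279.08150844 248.77667803] gap30 px 50.4181457086748
0.01 [-0.0002  0.025   0.1797] [279.06371695 256.2623158 ] gap30 px 53.082963949918614
0.019 [-0.0002  0.0278  0.1712] [279.04601629 263.70973929] gap30 px 55.734178260178616
0.03 [-0.0002  0.0312  0.1607] [279.02182491 273.8880855 ] gap30 px 59.357575954649676
0.04 [-0.0002  0.0344  0.1512] [278.99693175 284.36169829] gap30 px 63.086085838810966
0.05 [-0.0002  0.0375  0.1417] [278.96870169 296.23928822] gap30 px 67.31439868348478
0.06 [-0.0002  0.0406  0.1322] [278.93641556 309.82343835] gap30 px 72.15023126949214
[[-0.136  0.991 -0.   ]
 [ 0.991  0.136 -0.   ]
 [-0.    -0.    -1.   ]] 0.03010222965198392 [-0.52100469  0.02058336  0.57916084]
```

View pics/w3.png

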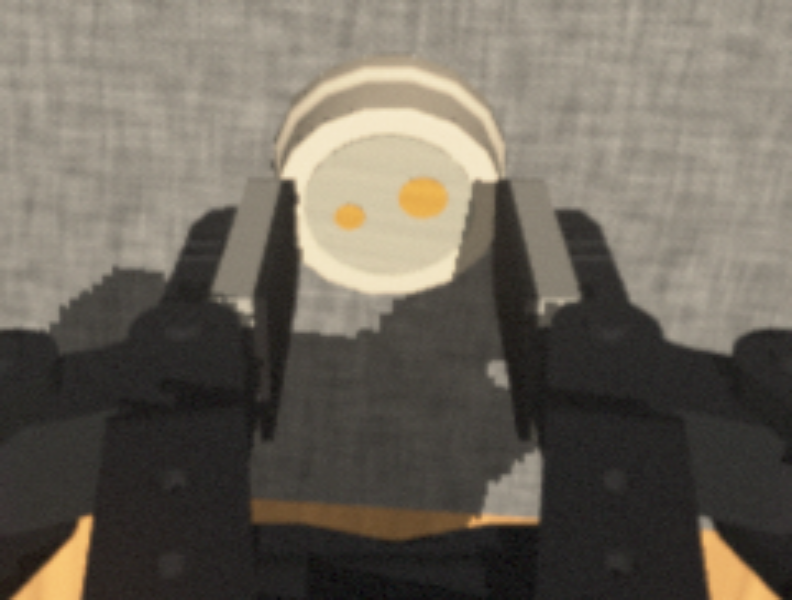

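```bash

python3 -c "
from h import *
w=env.read_camera('wrist');s=env.read_camera('side')
print(tri([w,s],[(310,260),(300,178.5)]),tri([w,s],[(249,260),(310.9,178.5)]))
"
```

```text
[ 0.54970518 -0.17282131  0.03480447] [ 0.51889793 -0.17491042  0.04037404]
```

The fingers closed above the holder: triangulation puts the tips at z≈0.037 although TCP reads 0.005. The holder hasn't moved. I'll reopen and lower in small steps while watching the force.

```bash

python3 -m pendant '[[[0,0,0],0,-0.4],[[0,0,0],0,-0.4],[[0,0,0],0,-0.4],[[0,0,0.2],0,-0.4],[[0,0,0.2],0,-0.4],[[0,0,0],0,-0.4]]'
python3 -c "
from h import *
w=env.read_camera('wrist');s=env.read_camera('side')
cv2.imwrite('pics/w4.png',cv2.resize(w['color'][200:400,160:400],None,fx=3.3,fy=3))
cv2.imwrite('pics/s4.png',cv2.resize(s['color'][150:200,270:345],None,fx=8,fy=8,interpolation=cv2.INTER_CUBIC))
print(env.get_state()['joint_pos'])
"
```

```text
clock: 10.7
tcp_pos: [0.5357, -0.182, -0.0032]
orientation: [-0.001, 0.657, 0.754, -0.0]
wrist_force: [0.5, 0.2, 0.8]
finger_gap: 0.0597
[-4.69293467e-01  4.39170419e-01 -2.99676746e-01  8.32251021e-01
 -8.26186895e-05  9.64881928e-01]
```

View pics/w4.png

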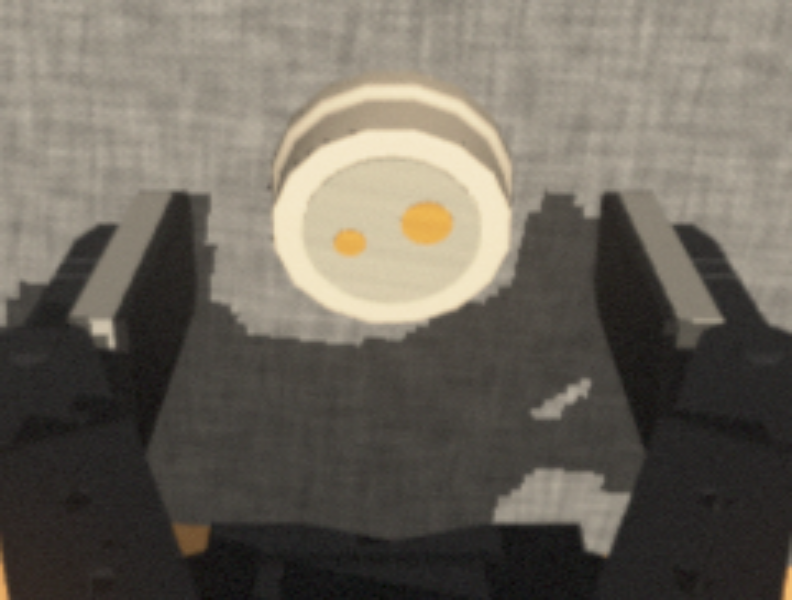

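View pics/s4.png

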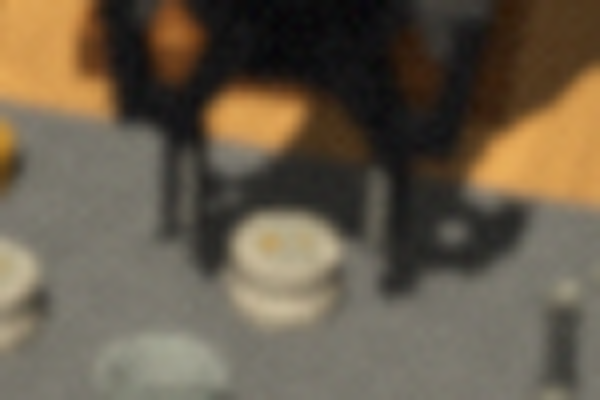

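```bash

python3 -m pendant '[[[0,0,0.3],0,-0.4],[[0,0,0.3],0,-0.4],[[0,0,0],0,-0.4]]'
python3 -m pendant '[[[0,0,0.2],0,-0.4],[[0,0,0],0,-0.4]]'
python3 -c "
from h import *
w=env.read_camera('wrist');s=env.read_camera('side')
cv2.imwrite('pics/w5.png',cv2.resize(w['color'][200:400,160:400],None,fx=3.3,fy=3))
cv2.imwrite('pics/s5.png',cv2.resize(s['color'][150:200,270:345],None,fx=8,fy=8,interpolation=cv2.INTER_CUBIC))
"
```

```text
clock: 11.18
tcp_pos: [0.5355, -0.1819, -0.0154]
orientation: [-0.001, 0.657, 0.754, -0.0]
wrist_force: [-0.3, 0.6, 0.0]
finger_gap: 0.0597
clock: 11.42
tcp_pos: [0.536, -0.1821, -0.0189]
orientation: [-0.0, 0.657, 0.754, -0.0]
wrist_force: [0.3, -0.4, 0.0]
finger_gap: 0.0601
```

View pics/w5.png

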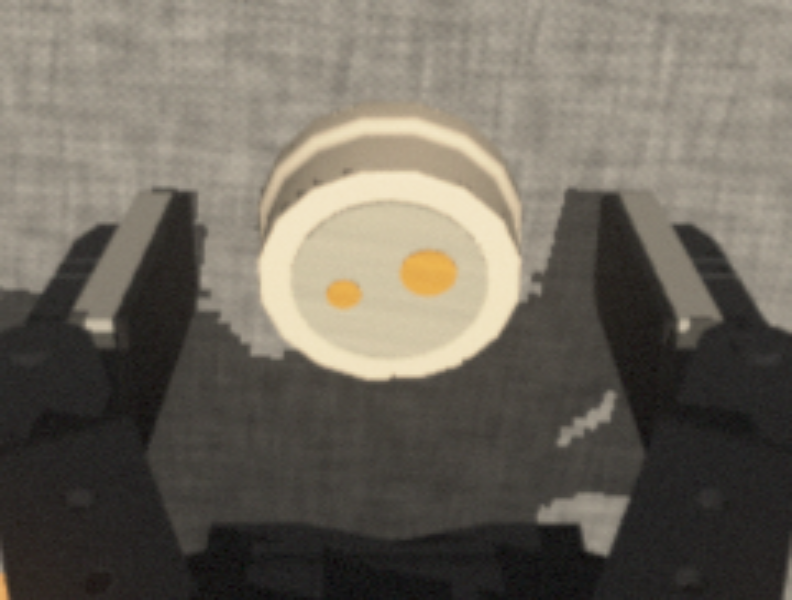

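View pics/s5.png

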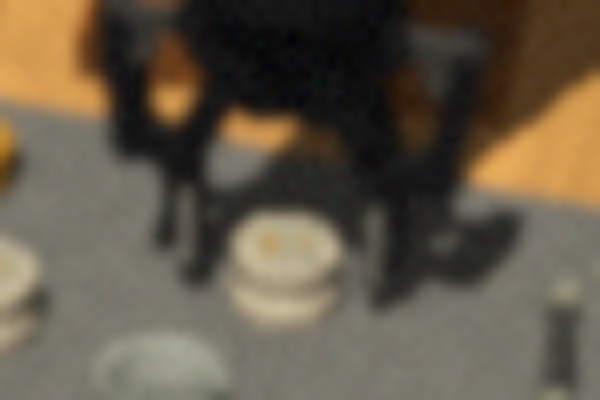

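```bash

python3 -m pendant '[[[0,0,0],0,0.5],[[0,0,0],0,0.5],[[0,0,0],0,0.5],[[0,0,0],0,0.5],[[0,0,0],0,0.5]]' 40
python3 -c "
from h import *
w=env.read_camera('wrist')
cv2.imwrite('pics/w6.png',cv2.resize(w['color'][200:400,160:400],None,fx=3.3,fy=3))
"
```

```text
clock: 12.15
tcp_pos: [0.5365, -0.1824, -0.0181]
orientation: [0.0, 0.657, 0.754, 0.0]
wrist_force: [-0.5, 0.9, 5.7]
finger_gap: 0.0355
```

View pics/w6.png

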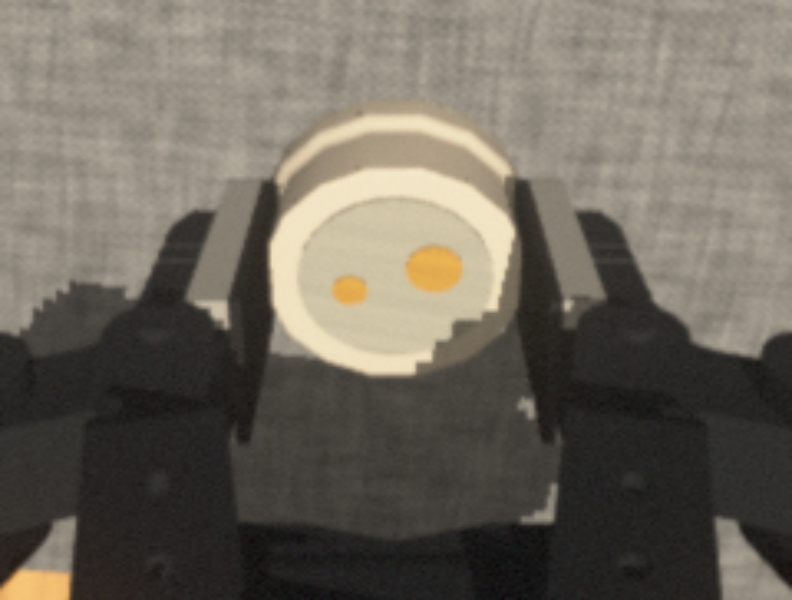

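```bash

python3 -m pendant '[[[0,0,-0.15],0,0.5],[[0,0,-0.5],0,0.5],[[0,0,-0.8],0,0.5],[[0,0,-1],0,0.5],[[0,0,0],0,0.5]]' 50
python3 -c "
from h import *
w=env.read_camera('wrist')
cv2.imwrite('pics/w7.png',cv2.resize(w['color'],None,fx=1,fy=1))
s=env.read_camera('side')
cv2.imwrite('pics/s7.png',cv2.resize(s['color'][130:200,260:355],None,fx=8,fy=8,interpolation=cv2.INTER_CUBIC))
"
```

```text
clock: 12.82
tcp_pos: [0.538, -0.1831, 0.0328]
orientation: [0.002, 0.657, 0.754, 0.001]
wrist_force: [0.3, -0.0, -0.5]
finger_gap: 0.0352
```

View pics/w7.png

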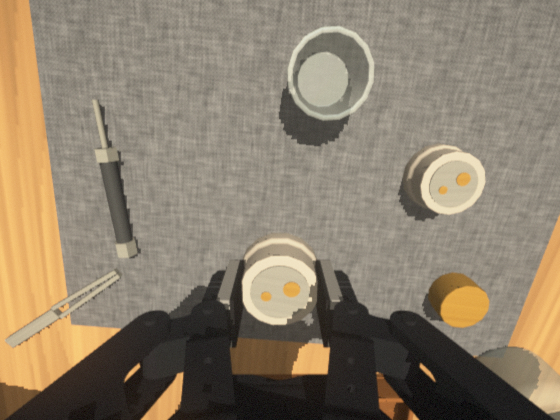

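View pics/s7.png

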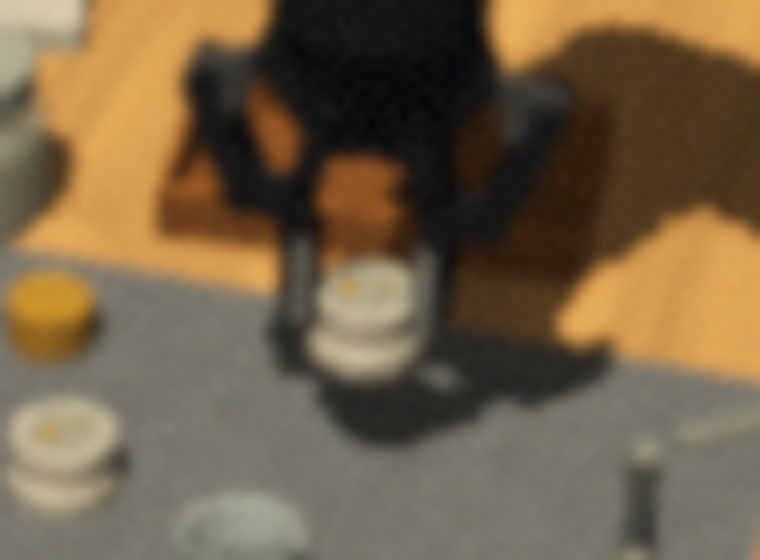

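```bash

python3 -m pendant '[[[0,0,-0.9],0,0.5],[[0.5,0.2,-0.9],0,0.5],[[1,0.5,0],0,0.5],[[1,0.5,0],0,0.5],[[1,0.5,0],0,0.5],[[1,0.5,0],0,0.5],[[1,0.5,0],0,0.5],[[1,0.5,0],0,0.5],[[1,0.5,0],0,0.5],[[1,0.5,0],0,0.5],[[1,0.4,0],0,0.5],[[0,0,0],0,0.5]]'
python3 -c "
from h import *
go(.616,.060,.0)
w=env.read_camera('wrist')
cv2.imwrite('pics/w8.png',w['color'])
print([(c,proj(w,c)) for c in [(.5676,.0149,.028),(.538,.137,.028),(.6547,.1662,.028),(.6793,.0393,.028)]])
"
```

```text
clock: 14.42
tcp_pos: [0.6012, 0.0201, 0.0657]
orientation: [-0.0, 0.656, 0.754, -0.0]
wrist_force: [-0.2, -0.0, -0.0]
finger_gap: 0.035
tcp [0.6012 0.0201 0.0657] yaw 98.0 turn -0.00 shift [1.88 1.01 3.29]
[((0.5676, 0.0149, 0.028), array([231.13430704, 226.87166109])), ((0.538, 0.137, 0.028), array([199.71286445,  26.78030422])), ((0.6547, 0.1662, 0.028), array([407.2088742 ,   1.36952118])), ((0.6793, 0.0393, 0.028), array([393.8338993, 215.2246965]))]
```

View pics/w8.png

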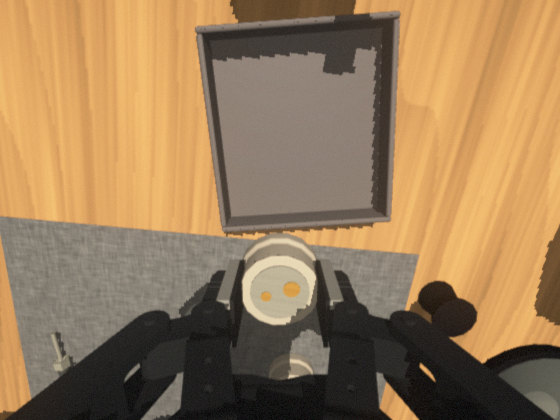

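```bash

python3 -m pendant '[[[0.9,0.5,0],0,0.5],[[1,0.5,0],0,0.5],[[0,0,0.5],0,0.5],[[0,0,1],0,0.5],[[0,0,1],0,0.5],[[0,0,0.8],0,0.5],[[0,0,0.3],0,0.5],[[0,0,0],0,0.5]]'
python3 -m pendant '[[[0,0,0.1],0,0.5],[[0,0,0],0,0.5]]'
python3 -m pendant '[[[0,0,0.1],0,0.5],[[0,0,0],0,0.5]]'

```

```text
clock: 15.48
tcp_pos: [0.6158, 0.0589, -0.006]
orientation: [-0.0, 0.657, 0.754, -0.0]
wrist_force: [0.2, -0.2, -0.6]
finger_gap: 0.0352
clock: 15.72
tcp_pos: [0.6166, 0.0589, -0.007]
orientation: [0.0, 0.657, 0.754, 0.0]
wrist_force: [0.9, -0.5, -1.0]
finger_gap: 0.035
clock: 15.98
tcp_pos: [0.616, 0.0589, -0.0096]
orientation: [0.0, 0.657, 0.754, -0.0]
wrist_force: [-0.2, 0.8, -0.4]
finger_gap: 0.0347
```

```bash

python3 -m pendant '[[[0,0,0.15],0,0.5],[[0,0,0],0,0.5]]'
python3 -m pendant '[[[0,0,0.1],0,0.5],[[0,0,0],0,0.5]]'

```

```text
clock: 16.23
tcp_pos: [0.6158, 0.0589, -0.013]
orientation: [-0.0, 0.657, 0.754, -0.0]
wrist_force: [-0.1, -0.7, -0.8]
finger_gap: 0.0351
clock: 16.48
tcp_pos: [0.6162, 0.0589, -0.014]
orientation: [0.0, 0.657, 0.754, 0.0]
wrist_force: [-1.4, -0.5, 4.7]
finger_gap: 0.035
```

```bash

python3 -m pendant '[[[0,0,0],0,-0.2],[[0,0,0],0,-0.2],[[0,0,-0.5],0,-0.2],[[0,0,-1],0,-0.2],[[0,0,-1],0,-0.3],[[0,0,-1],0,-0.4],[[-1,-0.1,-0.5],0,-0.4],[[-1,0,0],0,-0.4],[[-1,0,0],0,-0.4],[[-1,0,0],0,-0.4]]'
python3 -m pendant '[[[-1,-0.1,0],0,-0.4],[[-1,-0.1,0],0,-0.4],[[-1,-0.1,0],0,-0.4],[[-1,0,0],0,-0.4],[[-1,0,0],0,-0.4],[[-0.5,0,0],0,-0.4],[[0,0,0],0,-0.4]]'
python3 -c "
from h import *
go(.6335,-.131,-.018)
w=env.read_camera('wrist')
cv2.imwrite('pics/w9.png',w['color'])
s=env.read_camera('side')
cv2.imwrite('pics/s9.png',s['color'])
"
```

```text
clock: 17.73
tcp_pos: [0.6245, -0.0225, 0.0644]
orientation: [-0.001, 0.658, 0.753, -0.0]
wrist_force: [1.2, -0.4, -0.2]
finger_gap: 0.0598
clock: 18.6
tcp_pos: [0.6341, -0.1312, 0.0653]
orientation: [-0.0, 0.658, 0.753, 0.0]
wrist_force: [-1.3, -0.1, -0.4]
finger_gap: 0.0598
tcp [ 0.6341 -0.1312  0.0653] yaw 97.8 turn -0.00 shift [ 0.01 -0.03  4.16]
```

View pics/w9.png

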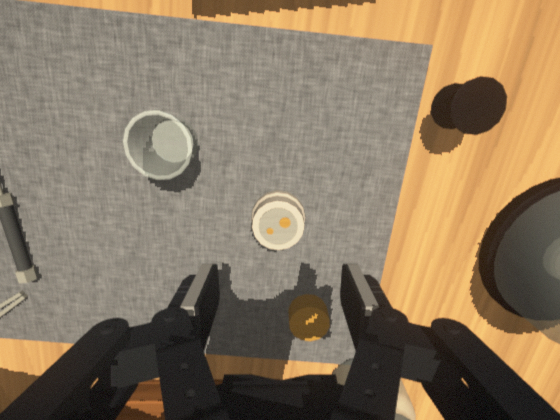

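View pics/s9.png

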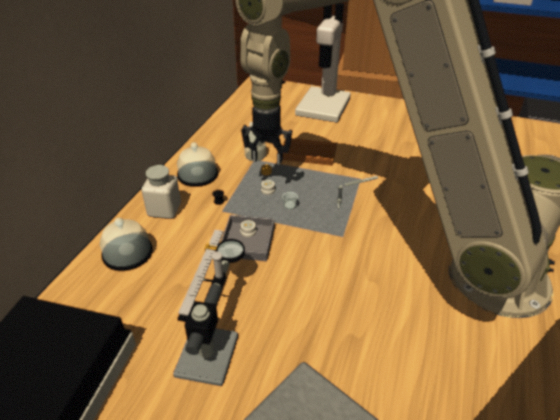

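```bash

python3 -c "
from h import *
w=env.read_camera('wrist');q=onz(w,(278,225),.024);print(q)
go(q[0],q[1],-.017)"
python3 -m pendant '[[[0,0,0.6],0,-0.4],[[0,0,1],0,-0.4],[[0,0,1],0,-0.4],[[0,0,1],0,-0.4],[[0,0,0.5],0,-0.4],[[0,0,0],0,-0.4]]'
```

```text
[ 0.63312081 -0.13045614  0.024     ]
tcp [ 0.6339 -0.1297  0.0653] yaw 97.9 turn -0.00 shift [-0.03 -0.04  4.12]
clock: 19.5
tcp_pos: [0.6331, -0.1298, -0.0177]
orientation: [-0.001, 0.657, 0.754, -0.0]
wrist_force: [0.1, -0.9, -0.1]
finger_gap: 0.0597
```

```bash

python3 -m pendant '[[[0,0,0],0,0.5],[[0,0,0],0,0.5],[[0,0,0],0,0.5],[[0,0,0],0,0.5],[[0,0,-0.2],0,0.5],[[0,0,-0.8],0,0.5],[[0,0,-1],0,0.5],[[0,0,-1],0,0.5],[[0,0,-1],0,0.5],[[0,0,0],0,0.5]]' 50
python3 -c "
from h import *
go(.606,.111,.06)
"
```

```text
clock: 20.75
tcp_pos: [0.6357, -0.131, 0.066]
orientation: [0.002, 0.657, 0.754, 0.001]
wrist_force: [0.2, 0.1, 0.6]
finger_gap: 0.0347
tcp [ 0.6357 -0.131   0.066 ] yaw 97.8 turn -0.00 shift [12.19  0.18  0.3 ]
```

```bash

python3 -m pendant '[[[0.7,0,0],0,0.5],[[1,0,0],0,0.5],[[1,0,0],0,0.5],[[1,0,0],0,0.5],[[1,0,0],0,0.5],[[1,0,0],0,0.5],[[1,0,0],0,0.5],[[1,0,0],0,0.5],[[1,0,0],0,0.5],[[1,0.1,0],0,0.5],[[1,0.1,0],0,0.5],[[1,0,0],0,0.5]]'
python3 -m pendant '[[[0.5,0,0],0,0.5],[[0,0,0],0,0.5],[[0,0,0],0,0.5]]'
python3 -c "
from h import *
go(.606,.111,-.014)
w=env.read_camera('wrist')
cv2.imwrite('pics/w10.png',w['color'])
w=env.read_camera('scene')
cv2.imwrite('pics/c10.png',cv2.resize(w['color'][180:360,220:440],None,fx=3.3,fy=3.3))
"
```

```text
clock: 22.25
tcp_pos: [0.6062, 0.1033, 0.0633]
orientation: [0.0, 0.657, 0.754, 0.0]
wrist_force: [0.2, 1.1, 0.0]
finger_gap: 0.0347
clock: 22.62
tcp_pos: [0.6049, 0.1115, 0.0634]
orientation: [0.0, 0.657, 0.754, -0.0]
wrist_force: [0.1, 0.2, -0.2]
finger_gap: 0.0351
tcp [0.6049 0.1115 0.0634] yaw 97.8 turn -0.00 shift [-0.03  0.05  3.87]
```

View pics/w10.png

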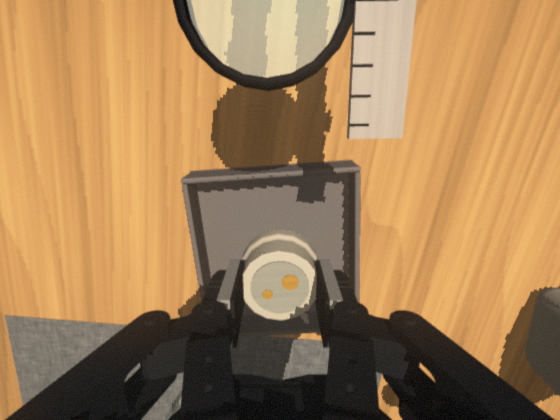

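View pics/c10.png

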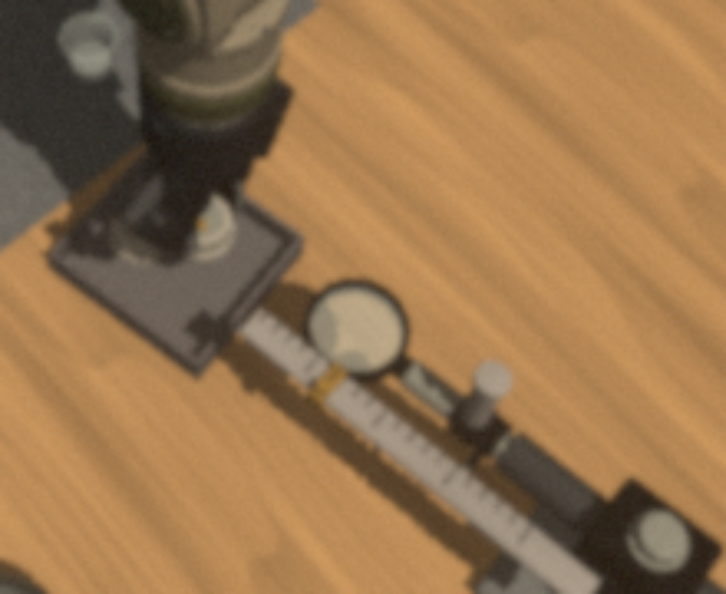

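```bash

python3 -m pendant '[[[0,0,0.8],0,0.5],[[0,0,1],0,0.5],[[0,0,1],0,0.5],[[0,0,0.6],0,0.5],[[0,0,0.2],0,0.5],[[0,0,0],0,0.5]]'
python3 -m pendant '[[[0,0,0.15],0,0.5],[[0,0,0],0,0.5]]'

```

```text
clock: 23.48
tcp_pos: [0.6048, 0.1118, -0.0087]
orientation: [-0.0, 0.657, 0.754, -0.0]
wrist_force: [0.0, -1.6, -0.4]
finger_gap: 0.0343
clock: 23.72
tcp_pos: [0.6051, 0.1119, -0.0112]
orientation: [0.0, 0.657, 0.754, 0.0]
wrist_force: [0.3, -1.0, 0.6]
finger_gap: 0.035
```

```bash

python3 -m pendant '[[[0,0,0.1],0,0.5],[[0,0,0],0,0.5]]'
python3 -m pendant '[[[0,0,0.05],0,0.5],[[0,0,0],0,0.5]]'

```

```text
clock: 23.98
tcp_pos: [0.6053, 0.1119, -0.0114]
orientation: [0.001, 0.657, 0.754, 0.001]
wrist_force: [-3.7, 0.2, 11.5]
finger_gap: 0.0349
clock: 24.22
tcp_pos: [0.6052, 0.1119, -0.0115]
orientation: [0.001, 0.657, 0.754, 0.001]
wrist_force: [-5.7, -0.3, 17.0]
finger_gap: 0.0349
```

```bash

python3 -m pendant '[[[0,0,0],0,-0.2],[[0,0,0],0,-0.2],[[0,0,-0.5],0,-0.2],[[0,0,-1],0,-0.2],[[0,0,-1],0,-0.2],[[0,0,-1],0,0],[[0,0,-0.5],0,0.3],[[-1,-0.8,0],0,0.3],[[-1,-0.8,0],0,0.3],[[-1,-0.8,0],0,0.3],[[-1,-0.8,0],0,0.3],[[-1,-0.8,0],0,0.3]]'
python3 -m pendant '[[[-1,-0.8,0],0,0.3],[[-1,-0.8,0],0,0.3],[[-1,-0.8,0],0,0.3],[[-1,-0.8,0],0,0.3],[[-1,-0.8,0],0,0.3],[[-1,-0.8,0],0,0.3],[[-1,-0.8,0],0,0.3],[[-1,-0.8,0],-0.15,0.3],[[0,0,0],0,0.3],[[0,0,0],0,0.3]]'
python3 -c "
from h import *
go(.4308,-.180,-.02,98.8)
w=env.read_camera('wrist')
cv2.imwrite('pics/w11.png',w['color'])
w=env.read_camera('scene')
cv2.imwrite('pics/c11.png',cv2.resize(w['color'][100:300,100:380],None,fx=2.8,fy=2.8))
"
```

```text
clock: 25.72
tcp_pos: [0.5385, 0.0013, 0.0652]
orientation: [-0.0, 0.657, 0.754, -0.0]
wrist_force: [-0.4, -0.3, -0.3]
finger_gap: 0.0298
clock: 26.98
tcp_pos: [0.4342, -0.1737, 0.0654]
orientation: [-0.0, 0.651, 0.759, 0.0]
wrist_force: [-0.2, 0.0, -0.5]
finger_gap: 0.0299
tcp [ 0.4342 -0.1737  0.0654] yaw 98.7 turn -0.02 shift [-0.29 -0.22  4.27]
```

View pics/w11.png

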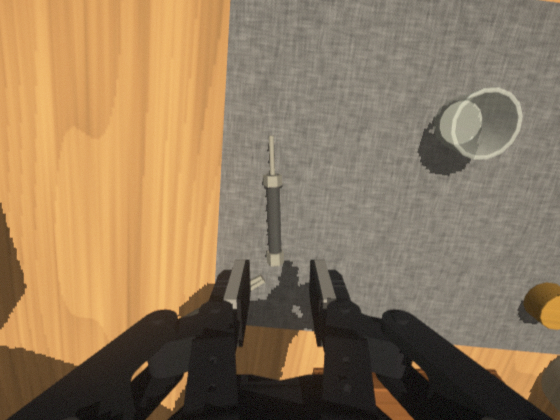

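View pics/c11.png

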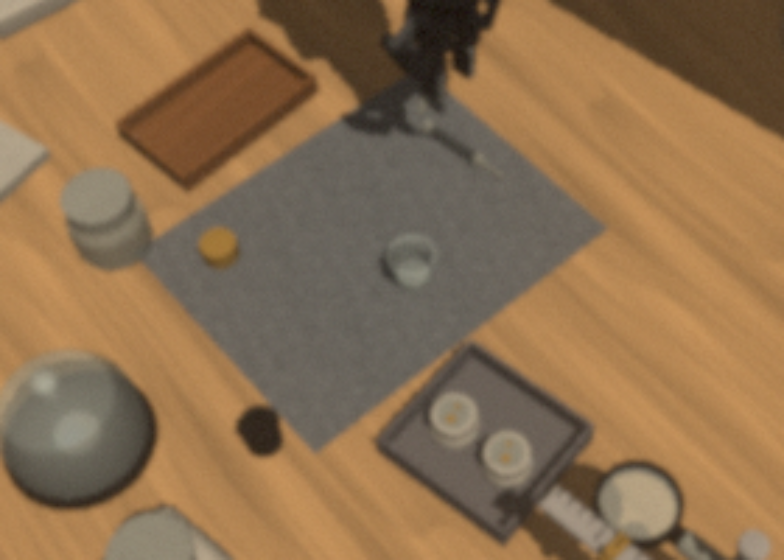

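Both holders are in the dish. The driver lies almost along tool x (collars at 275,259 and 272.5,181).

```bash

python3 -c "
from h import *
w=env.read_camera('wrist');a=onz(w,(275,259),.006);b=onz(w,(272.5,181),.006);print(a,b,np.linalg.norm(a-b),np.degrees(np.arctan2(*(b-a)[1::-1])))
q=a+(b-a)*30/63;go(q[0],q[1],-.02)"

```

```text
[ 0.43663585 -0.20987837  0.006     ] [ 0.42529888 -0.14668811  0.006     ] 0.0641991895825063 100.17123617643048
tcp [ 0.4344 -0.1734  0.0654] yaw 98.8 turn -0.00 shift [-0.29 -0.21  4.27]
```

```bash

python3 -m pendant '[[[-0.3,-0.2,0.2],-0.2,0.3],[[0,0,1],0,0.3],[[0,0,1],0,0.3],[[0,0,1],0,0.3],[[0,0,0.6],0,0.3],[[0,0,0.2],0,0.3],[[0,0,0],0,0.3]]'
python3 -m pendant '[[[0,0,0.2],0,0.3],[[0,0,0],0,0.3]]'

```

```text
clock: 28.0
tcp_pos: [0.4312, -0.1807, -0.0145]
orientation: [0.0, 0.643, 0.766, -0.0]
wrist_force: [-0.2, 0.5, 0.4]
finger_gap: 0.0298
clock: 28.25
tcp_pos: [0.4312, -0.1807, -0.0185]
orientation: [0.0, 0.643, 0.766, -0.0]
wrist_force: [-0.1, 0.4, -0.2]
finger_gap: 0.03
```

```bash

python3 -m pendant '[[[0,0,0.1],0,0.8],[[0,0,0],0,0.8],[[0,0,0],0,0.9],[[0,0,0],0,0.9],[[0,0,0],0,0.9]]' 40
python3 -c "
from h import *
w=env.read_camera('wrist');cv2.imwrite('pics/w12.png',cv2.resize(w['color'][200:400,160:400],None,fx=3.3,fy=3))"
```

```text
clock: 28.88
tcp_pos: [0.4311, -0.1807, -0.0199]
orientation: [0.0, 0.643, 0.766, -0.0]
wrist_force: [-1.9, 0.3, 7.2]
finger_gap: 0.0045
```

View pics/w12.png

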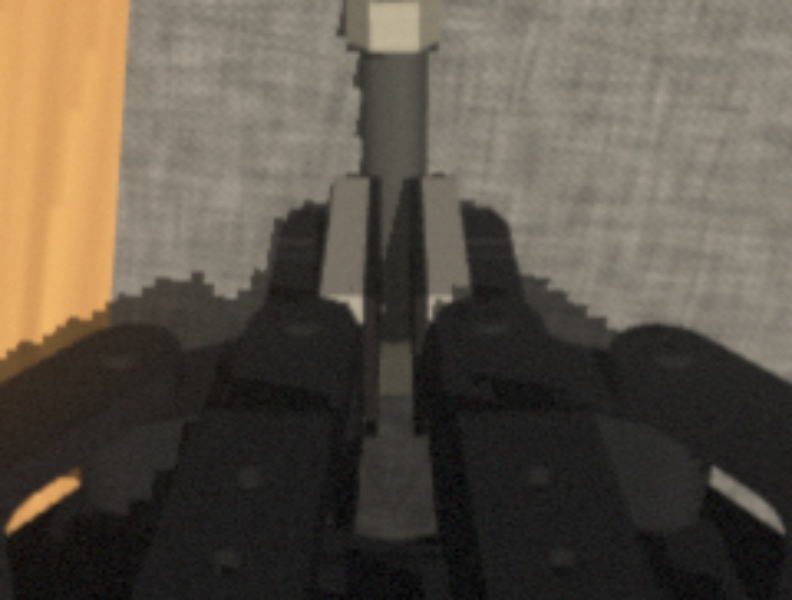

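```bash

python3 -m pendant '[[[0,0,-0.1],0,0.3],[[0,0,0],0,0.3],[[0,0,0],0,0.3],[[0,0,0.2],0,0.3],[[0,0,0.2],0,0.3],[[0,0,0],0,0.3]]' 40
python3 -m pendant '[[[0,0,0.1],0,0.3],[[0,0,0],0,0.3]]'

```

```text
clock: 29.68
tcp_pos: [0.4306, -0.1803, -0.0272]
orientation: [-0.001, 0.643, 0.766, -0.0]
wrist_force: [-0.3, 0.2, 0.1]
finger_gap: 0.0302
clock: 29.92
tcp_pos: [0.431, -0.1805, -0.0287]
orientation: [-0.0, 0.643, 0.766, -0.0]
wrist_force: [0.2, 0.4, 0.0]
finger_gap: 0.0298
```

```bash

python3 -m pendant '[[[0,0,0],0,0.7],[[0,0,0],0,0.9],[[0,0,0],0,0.9],[[0,0,0],0,0.9],[[0,0,0],0,0.9]]' 40
python3 -c "
from h import *
w=env.read_camera('wrist');cv2.imwrite('pics/w13.png',cv2.resize(w['color'][200:400,160:400],None,fx=3.3,fy=3))"
```

```text
clock: 30.55
tcp_pos: [0.4312, -0.1806, -0.0284]
orientation: [0.0, 0.643, 0.766, -0.0]
wrist_force: [-0.1, 0.2, 3.8]
finger_gap: 0.0079
```

View pics/w13.png

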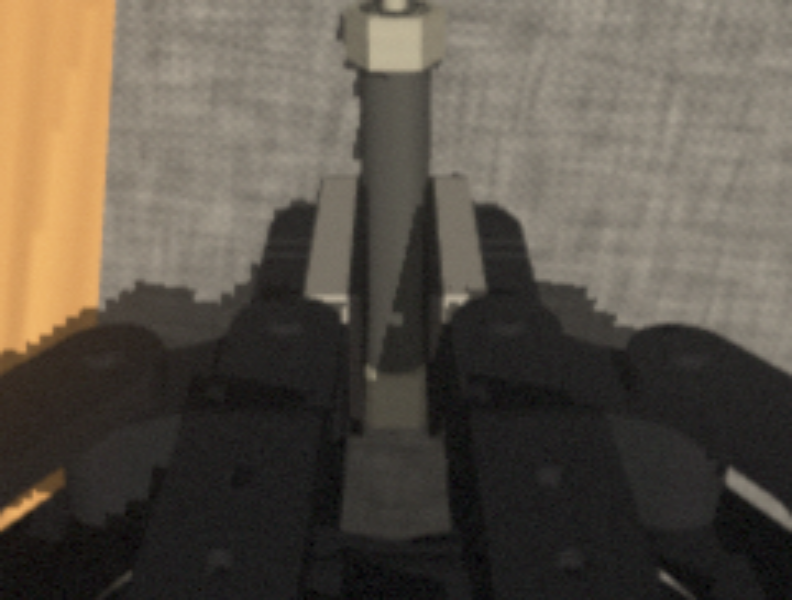

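```bash

python3 -m pendant '[[[0,0,-0.2],0,0.9],[[0,0,-0.6],0,0.9],[[0,0,-1],0,0.9],[[0,0,-1],0,0.9],[[0,0,-1],0,0.9],[[0,0,-1],-1,0.9],[[0,0,0],-1,0.9],[[0,0,0],-1,0.9],[[0,0,0],-1,0.9],[[0,0,0],-1,0.9],[[0,0,0],-1,0.9],[[0,0,0],-1,0.9]]' 50
python3 -m pendant '[[[0,0,0],-1,0.9],[[0,0,0],-1,0.9],[[0,0,0],-1,0.9],[[0,0,0],-1,0.9],[[0,0,0],-1,0.9],[[0,0,0],-1,0.9],[[0,0,0],-1,0.9],[[0,0,0],-0.8,0.9],[[-0.8,-1,0],0,0.9],[[-0.8,-1,0],0,0.9],[[-0.8,-1,0],0,0.9],[[-0.8,-1,0],0,0.9]]'
python3 -c "
from h import *
go(.597,-.342,.06,188.7)
w=env.read_camera('wrist')
cv2.imwrite('pics/w14.png',w['color'])"
```

```text
clock: 32.1
tcp_pos: [0.4312, -0.1806, 0.0681]
orientation: [0.0, 0.325, 0.946, -0.0]
wrist_force: [0.1, -0.1, -0.3]
finger_gap: 0.0075
clock: 33.6
tcp_pos: [0.5071, -0.2505, 0.0681]
orientation: [0.0, -0.076, 0.997, -0.0]
wrist_force: [1.0, -0.6, 0.4]
finger_gap: 0.0074
tcp [ 0.5071 -0.2505  0.0681] yaw -171.3 turn 0.00 shift [-3.75 -5.2   0.41]
```

View pics/w14.png

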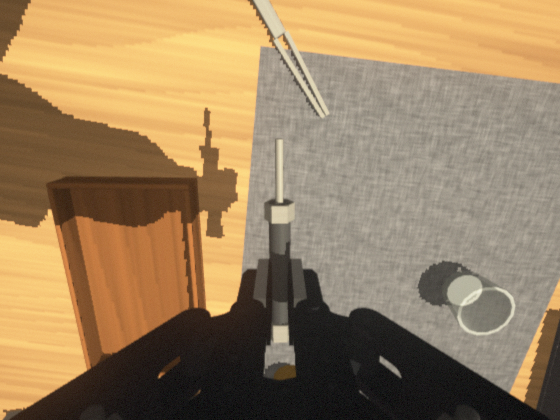

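```bash

python3 -c "
from h import *
w=env.read_camera('wrist')
for p in [(50,184),(198,178),(205,309)]: print(onz(w,p,.024).round(4))"
python3 -m pendant '[[[-0.7,-1,0],0,0.9],[[-0.8,-1,0],0,0.9],[[-0.8,-1,0],0,0.9],[[-0.8,-1,0],0,0.9],[[-0.6,-1,0],0,0.9],[[0,-0.2,0],0,0.9],[[0,0,0],0,0.9]]'
python3 -c "
from h import *
w=env.read_camera('wrist')
cv2.imwrite('pics/w15.png',w['color'])
go(.597,-.342,-.024)"
```

```text
[ 0.5056 -0.4167  0.024 ]
[ 0.4857 -0.3146  0.024 ]
[ 0.5915 -0.3015  0.024 ]
clock: 34.58
tcp_pos: [0.5944, -0.3408, 0.0673]
orientation: [-0.001, -0.076, 0.997, 0.0]
wrist_force: [-0.6, 0.1, 0.3]
finger_gap: 0.0075
tcp [ 0.5944 -0.3405  0.0674] yaw -171.3 turn -0.00 shift [-0.12 -0.09  4.57]
```

View pics/w15.png

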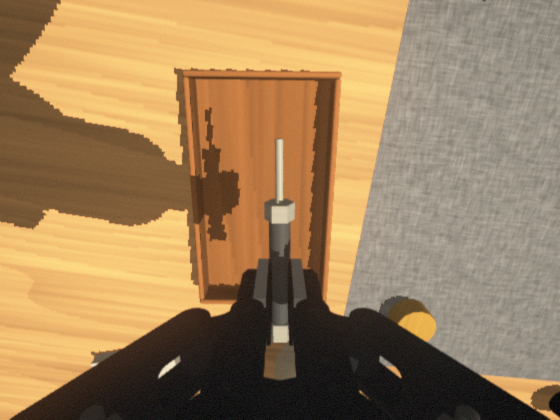

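```bash

python3 -c "
from h import *
w=env.read_camera('wrist')
c=np.array([onz(w,p,.024) for p in [(183,75),(340,74),(327,303),(201,303)]]);print(c.round(4));m=c.mean(0);print(m)
d=c[0]-c[3];d/=np.linalg.norm(d);q=m-.015*d;print(d);go(q[0],q[1],-.024)"
```

```text
[[ 0.5055 -0.4156  0.024 ]
 [ 0.49   -0.3185  0.024 ]
 [ 0.6547 -0.2936  0.024 ]
 [ 0.6696 -0.3919  0.024 ]]
[ 0.57994168 -0.3548852   0.024     ]
[-0.98974762 -0.14282737  0.        ]
tcp [ 0.5945 -0.3405  0.0675] yaw -171.3 turn -0.00 shift [ 0.08 -0.61  4.58]
```

```bash

python3 -m pendant '[[[0.1,-0.6,0],0,0.9],[[0,0,0.8],0,0.9],[[0,0,1],0,0.9],[[0,0,1],0,0.9],[[0,0,1],0,0.9],[[0,0,0.5],0,0.9],[[0,0,0],0,0.9]]'
python3 -m pendant '[[[0,0,0.15],0,0.9],[[0,0,0],0,0.9]]'

```

```text
clock: 35.55
tcp_pos: [0.5943, -0.353, -0.02]
orientation: [-0.001, -0.076, 0.997, 0.001]
wrist_force: [-0.3, -0.1, 0.4]
finger_gap: 0.0074
clock: 35.8
tcp_pos: [0.5957, -0.354, -0.0209]
orientation: [0.0, -0.076, 0.997, -0.0]
wrist_force: [-0.3, 1.0, 0.3]
finger_gap: 0.0076
```

```bash

python3 -m pendant '[[[0,0,0.1],0,0.9],[[0,0,0],0,0.9]]'
python3 -m pendant '[[[0,0,0.1],0,0.9],[[0,0,0],0,0.9]]'

```

```text
clock: 36.05
tcp_pos: [0.5953, -0.3537, -0.0234]
orientation: [0.0, -0.076, 0.997, -0.0]
wrist_force: [-0.3, -0.9, -0.3]
finger_gap: 0.0074
clock: 36.3
tcp_pos: [0.5955, -0.3539, -0.0243]
orientation: [0.0, -0.076, 0.997, -0.0]
wrist_force: [-2.1, 1.8, 5.4]
finger_gap: 0.0078
```

```bash

python3 -m pendant '[[[0,0,0],0,0.4],[[0,0,0],0,0.4],[[0,0,-0.5],0,0.4],[[0,0,-1],0,0.4],[[0,0,-1],0,0.4],[[0,0,-1],1,0.6],[[0,0,-1],1,0.8],[[0,0,-1],1,1],[[0,0,-1],1,1],[[0,0,-1],1,1],[[0,0,-1],1,1],[[0,0,-1],1,1]]' 40
python3 -m pendant '[[[0,0,0],1,1],[[0,0,0],1,1],[[0,0,0],1,1],[[0,0,0],1,1],[[0,0,0],1,1],[[0,0,0],1,1],[[0,0,0],1,1],[[0,0,0],1,1],[[1,0,0],0.1,1],[[1,0,0],0,1],[[1,0,0],0,1],[[1,0,0],0,1]]'
python3 -c "
from h import *
go(.5525,.4255,.16,98)
w=env.read_camera('scene')
cv2.imwrite('pics/c16.png',cv2.resize(w['color'][100:250,120:320],None,fx=4,fy=4))"
```

```text
clock: 37.8
tcp_pos: [0.5952, -0.3537, 0.1658]
orientation: [0.0, 0.288, 0.958, -0.0]
wrist_force: [0.0, -0.1, -0.4]
finger_gap: -0.0001
clock: 39.3
tcp_pos: [0.5837, -0.2738, 0.165]
orientation: [0.0, 0.655, 0.755, 0.0]
wrist_force: [-1.0, -0.6, -0.5]
finger_gap: 0.0003
tcp [ 0.5837 -0.2738  0.165 ] yaw 98.1 turn 0.02 shift [34.84  3.32  0.25]
```

View pics/c16.png

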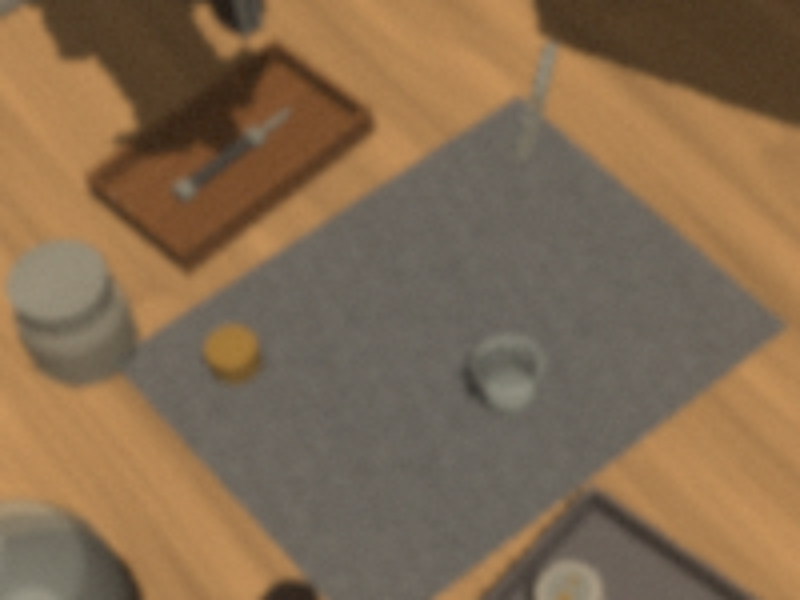

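Driver lies flat in the tray. Now on to the button.

```bash

python3 -m pendant '[[[1,0.1,0],0,1],[[1,0.1,0],0,1],[[1,0.1,0],0,1],[[1,0.1,0],0,1],[[1,0.1,0],0,1],[[1,0.1,0],0,1],[[1,0.1,0],0,1],[[1,0.1,0],0,1],[[1,0.1,0],0,1],[[1,0.1,0],0,1],[[1,0.1,0],0,1],[[1,0.1,0],0,1]]'
python3 -m pendant '[[[1,0.1,0],0,1],[[1,0.1,0],0,1],[[1,0.1,0],0,1],[[1,0.1,0],0,1],[[1,0.1,0],0,1],[[1,0.1,0],0,1],[[1,0.1,0],0,1],[[1,0.1,0],0,1],[[1,0.1,0],0,1],[[1,0.1,0],0,1],[[1,0.1,0],0,1],[[0,0,0],0,1]]'
python3 -c "
from h import *
go(.5525,.4255,.16,98)
w=env.read_camera('wrist')
cv2.imwrite('pics/w17.png',w['color'])"
```

```text
clock: 40.85
tcp_pos: [0.5735, -0.0322, 0.1644]
orientation: [0.0, 0.655, 0.755, 0.0]
wrist_force: [0.1, 0.4, -0.2]
finger_gap: 0.0001
clock: 42.35
tcp_pos: [0.564, 0.189, 0.1643]
orientation: [0.0, 0.654, 0.756, -0.0]
wrist_force: [0.2, -0.2, 0.2]
finger_gap: 0.0004
tcp [0.564  0.189  0.1643] yaw 98.3 turn 0.04 shift [11.79  1.07  0.21]
```

View pics/w17.png

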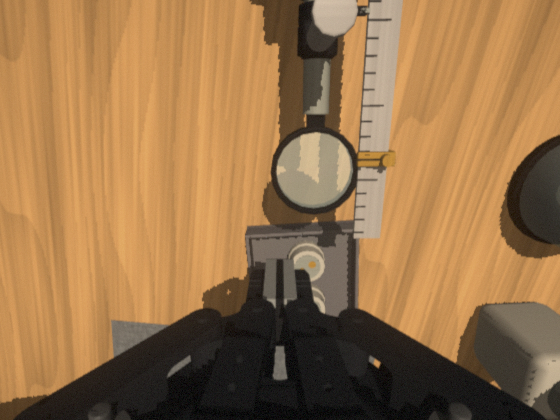

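```bash

python3 -c "
from h import *
w=env.read_camera('wrist')
for n,p,z in [('cap',(336,12),.175),('rider',(374,159),.118),('lens',(315,169),.112),('barend',(367,238),.114),('ptr',(362,11),.112)]: print(n,onz(w,p,z).round(4))
"
python3 -m pendant '[[[1,0.1,0],0,1],[[1,0.1,0],0,1],[[1,0.1,0],0,1],[[1,0.1,0],0,1],[[1,0.1,0],0,1],[[0,0,0],0,1]]'
python3 -c "
from h import *
go(.5525,.4255,.16,98)
w=env.read_camera('wrist')
cv2.imwrite('pics/w18.png',w['color'])"
```

```text
cap [0.572  0.3106 0.175 ]
rider [0.622  0.2431 0.118 ]
lens [0.5839 0.2295 0.112 ]
barend [0.632  0.1835 0.114 ]
ptr [0.5952 0.3302 0.112 ]
clock: 43.2
tcp_pos: [0.5597, 0.2897, 0.1641]
orientation: [0.0, 0.654, 0.756, -0.0]
wrist_force: [0.3, -0.5, -0.2]
finger_gap: 0.0002
tcp [0.5597 0.2897 0.1641] yaw 98.3 turn 0.05 shift [6.77 0.59 0.21]
```

View pics/w18.png

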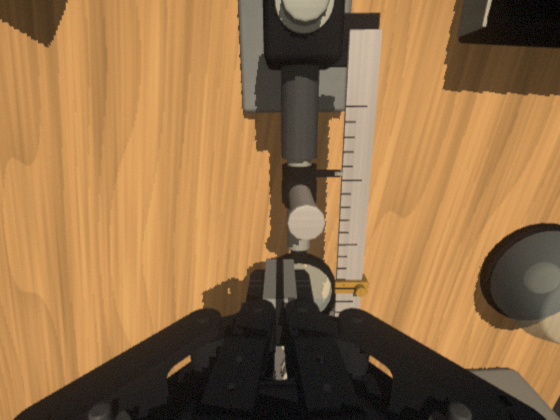

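```bash

python3 -c "
from h import *
w=env.read_camera('wrist')
P={}
for n,p,z in [('cap',(306,221),.175),('rider',(346,287),.118),('ptr',(341,174),.112),('ptrz105',(341,174),.105),('bar1',(350,30),.114),('bar2',(337,300),.114),('tubeA',(299,160),.118),('btn',(305,3),.147)]: P[n]=onz(w,p,z);print(n,P[n].round(4))
d=P['bar2']-P['bar1'];d/=np.linalg.norm(d);print('dir',d,'travel',(P['rider']-P['ptr'])@d,(P['rider']-P['ptrz105'])@d)
"
python3 -m pendant '[[[1,0.1,-0.3],0,1],[[1,0.1,0],0,1],[[1,0.1,0],0,1],[[0.9,0.1,0],0,1],[[0,0,0],0,1]]'
python3 -c "
from h import *
go(.5525,.4255,.16,98)
w=env.read_camera('wrist')
cv2.imwrite('pics/w19.png',w['color'])"
```

```text
cap [0.5711 0.3121 0.175 ]
rider [0.6193 0.2426 0.118 ]
ptr [0.5986 0.3292 0.112 ]
ptrz105 [0.6001 0.328  0.105 ]
bar1 [0.5853 0.4191 0.114 ]
bar2 [0.6159 0.2275 0.114 ]
tubeA [0.5667 0.3356 0.118 ]
btn [0.5543 0.4203 0.147 ]
dir [ 1.57566945e-01 -9.87508308e-01  1.43079564e-16] travel 0.08871641126210097 0.08727955169902005
clock: 43.92
tcp_pos: [0.5565, 0.3676, 0.1698]
orientation: [-0.0, 0.654, 0.756, -0.0]
wrist_force: [-0.1, -0.1, -0.4]
finger_gap: -0.0002
tcp [0.5565 0.3676 0.1698] yaw 98.2 turn 0.04 shift [2.89 0.21 0.49]
```

View pics/w19.png

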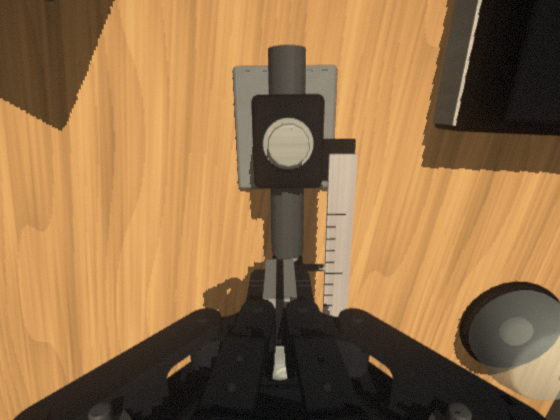

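```bash

python3 -c "
from h import *
w=env.read_camera('wrist')
q=onz(w,(289,144),.147);print(q);go(q[0],q[1],.13,98.3)
"
```

```text
[0.55409137 0.42579904 0.147     ]
tcp [0.5566 0.3662 0.17  ] yaw 98.2 turn -0.02 shift [2.97 0.3  2.  ]
```

```bash

python3 -m pendant '[[[1,0.1,0],0,1],[[1,0.1,0],0,1],[[1,0.1,0],0,1],[[0,0,0.8],0,1],[[0,0,1],0,1],[[0,0,0.4],0,1],[[0,0,0],0,1]]'
python3 -m pendant '[[[0,0,0.2],0,1],[[0,0,0.2],0,1],[[0,0,0],0,1]]'

```

```text
clock: 44.9
tcp_pos: [0.5538, 0.4254, 0.1252]
orientation: [-0.0, 0.655, 0.755, -0.001]
wrist_force: [0.2, 0.1, -0.4]
finger_gap: 0.0
clock: 45.28
tcp_pos: [0.5543, 0.4263, 0.1183]
orientation: [0.0, 0.655, 0.755, -0.0]
wrist_force: [-0.5, 0.3, 0.3]
finger_gap: 0.0
```

```bash

python3 -m pendant '[[[0,0,0.2],0,1],[[0,0,0],0,1]]'
python3 -m pendant '[[[0,0,0.15],0,1],[[0,0,0],0,1]]'
python3 -m pendant '[[[0,0,0.15],0,1],[[0,0,0],0,1]]'

```

```text
clock: 45.52
tcp_pos: [0.5545, 0.4265, 0.1144]
orientation: [0.0, 0.655, 0.755, 0.0]
wrist_force: [0.9, 0.5, 1.2]
finger_gap: -0.0002
clock: 45.78
tcp_pos: [0.5545, 0.4265, 0.1113]
orientation: [0.0, 0.655, 0.755, 0.0]
wrist_force: [1.0, -0.1, 1.8]
finger_gap: 0.0
clock: 46.02
tcp_pos: [0.5545, 0.4265, 0.1092]
orientation: [0.0, 0.655, 0.755, 0.0]
wrist_force: [-0.0, -0.4, 5.5]
finger_gap: -0.0
```

```bash

python3 -m pendant '[[[0,0,0.15],0,1],[[0,0,0],0,1]]'
python3 -m pendant '[[[0,0,0.15],0,1],[[0,0,0],0,1]]'

```

```text
clock: 46.28
tcp_pos: [0.5547, 0.4266, 0.109]
orientation: [0.001, 0.655, 0.755, 0.002]
wrist_force: [-4.7, -2.4, 16.6]
finger_gap: -0.0
clock: 46.52
tcp_pos: [0.5548, 0.4267, 0.1089]
orientation: [0.001, 0.655, 0.756, 0.003]
wrist_force: [-8.3, -6.2, 28.1]
finger_gap: 0.0002
```

```bash

python3 -m pendant '[[[0,0,-0.4],0,1],[[0,0,-1],0,1],[[0,0,-1],0,0.5],[[0,0,-1],0,0],[[-0.8,0,0],0,-0.4],[[-1,0,0],0,-0.4],[[-1,0,0],0,-0.4],[[-1,0,0],0,-0.4],[[0,0,0],0,-0.4],[[0,0,0],0,-0.4]]' 60
python3 -c "
from h import *
go(.5714,.312,.10,98.5)
w=env.read_camera('wrist')
cv2.imwrite('pics/w20.png',w['color'])
w=env.read_camera('side')
cv2.imwrite('pics/s20.png',cv2.resize(w['color'][180:360,130:320],None,fx=3.3,fy=3.3))"
```

```text
clock: 47.78
tcp_pos: [0.5652, 0.351, 0.1704]
orientation: [-0.0, 0.655, 0.755, 0.0]
wrist_force: [-0.6, 1.1, -0.3]
finger_gap: 0.0596
tcp [0.5652 0.351  0.1704] yaw 98.1 turn -0.07 shift [-1.97  0.02  3.52]
```

View pics/w20.png

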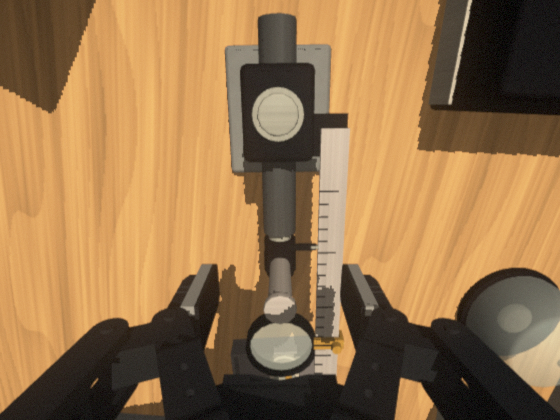

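View pics/s20.png

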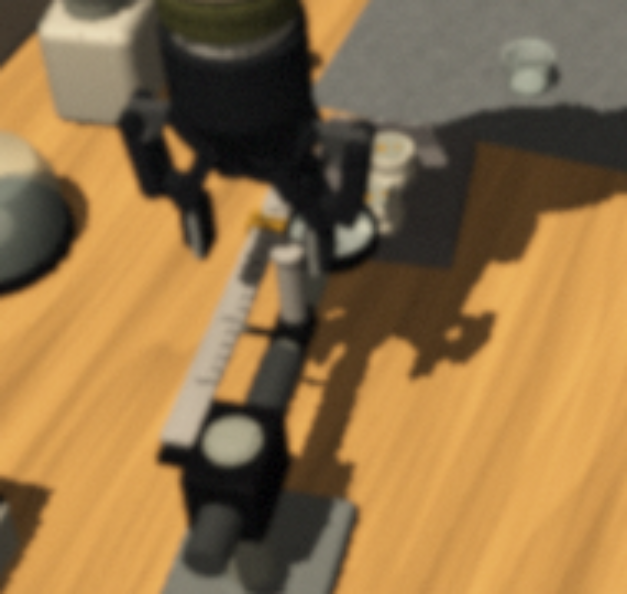

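Button looks down. Post cap is at (280,306), centred between the jaws.

```bash

python3 -c "
from h import *
w=env.read_camera('wrist')
q=onz(w,(280,306),.175);print(q)
b=onz(w,(278,114),.139);print(b)
P={n:onz(w,p,z) for n,p,z in [('r',(322,345),.118),('p',(315,246),.112),('b1',(320,130),.114),('b2',(314,373),.114)]}
d=P['b2']-P['b1'];d/=np.linalg.norm(d);print(P,d,(P['r']-P['p'])@d)
go(q[0],q[1],.1)"
python3 -m pendant '[[[-1,0,0],0,-0.4],[[-0.95,0,0],0,-0.4],[[0,0,0.6],0,-0.4],[[0,0,1],0,-0.4],[[0,0,0],0,-0.4]]'
python3 -c "
from h import *
w=env.read_camera('wrist')
cv2.imwrite('pics/w21.png',w['color'])
w=env.read_camera('side')
cv2.imwrite('pics/s21.png',cv2.resize(w['color'][180:360,130:320],None,fx=3.3,fy=3.3))"
```

```text
[0.570724   0.31568379 0.175     ]
[0.55360346 0.42670949 0.139     ]
{'r': array([0.6178907 , 0.24300936, 0.118     ]), 'p': array([0.59659951, 0.33137076, 0.112     ]), 'b1': array([0.58411165, 0.41979356, 0.114     ]), 'b2': array([0.61751274, 0.20809985, 0.114     ])} [ 0.15585225 -0.98778038  0.        ] 0.09059993698379755
tcp [0.565  0.3517 0.1703] yaw 98.2 turn -0.00 shift [-1.83  0.03  3.52]
clock: 48.55
tcp_pos: [0.5691, 0.3117, 0.136]
orientation: [-0.001, 0.655, 0.755, -0.002]
wrist_force: [0.5, 1.0, 0.6]
finger_gap: 0.0598
```

View pics/w21.png

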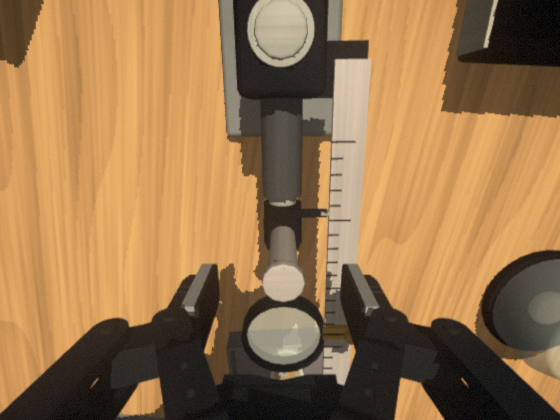

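View pics/s21.png

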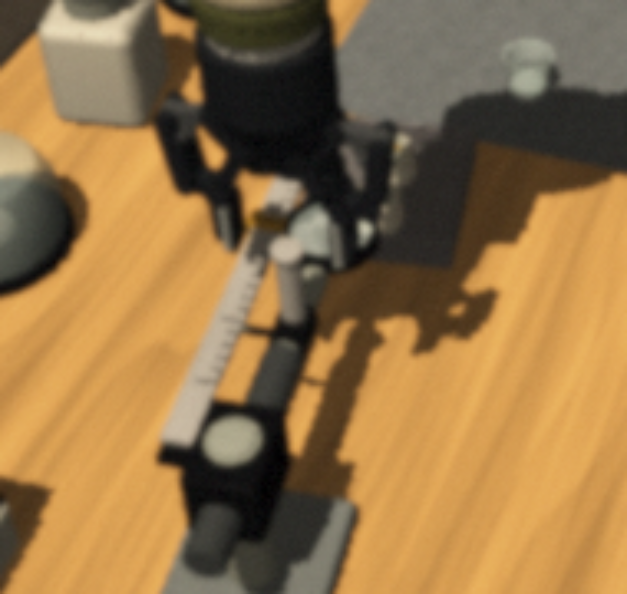

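```bash

python3 -m pendant '[[[0,0,0.7],0,-0.4],[[0,0,0.7],0,-0.4],[[0,0,0.4],0,-0.4],[[0,0,0],0,-0.4]]'
python3 -c "
from h import *
go(.571,.313,.1)
w=env.read_camera('wrist')
cv2.imwrite('pics/w22.png',w['color'])
w=env.read_camera('side')
cv2.imwrite('pics/s22.png',cv2.resize(w['color'][180:360,130:320],None,fx=3.3,fy=3.3))"
```

```text
clock: 49.15
tcp_pos: [0.5698, 0.3123, 0.1011]
orientation: [-0.0, 0.655, 0.755, -0.001]
wrist_force: [0.2, 0.6, 0.5]
finger_gap: 0.0599
tcp [0.5698 0.3123 0.1011] yaw 98.1 turn -0.00 shift [0.03 0.06 0.05]
```

View pics/w22.png

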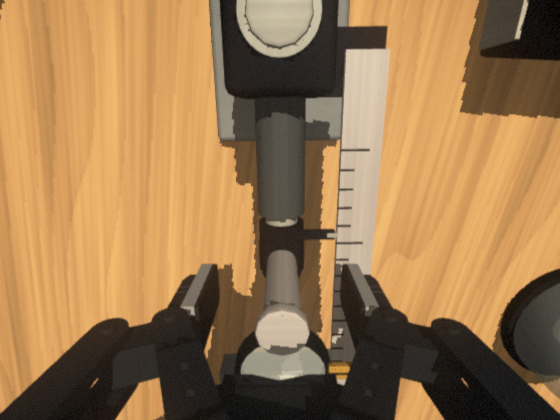

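View pics/s22.png

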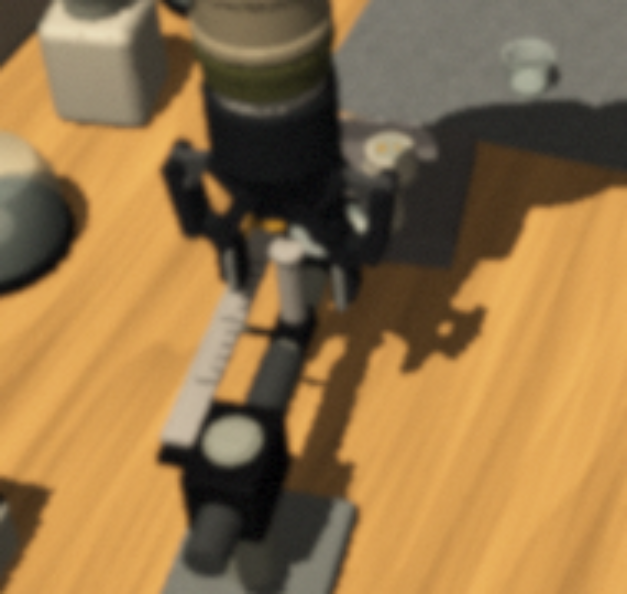

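```bash

python3 -m pendant '[[[0,0,0],0,0.9],[[0,0,0],0,0.9],[[0,0,0],0,0.9],[[0,0,0],0,0.9],[[0,0,0],0,0.9],[[0,0,0],0,0.9]]' 70
python3 -c "
from h import *
w=env.read_camera('wrist')
cv2.imwrite('pics/w23.png',w['color'])
w=env.read_camera('side')
cv2.imwrite('pics/s23.png',cv2.resize(w['color'][180:360,130:320],None,fx=3.3,fy=3.3))"
```

```text
clock: 50.0
tcp_pos: [0.5709, 0.3127, 0.1026]
orientation: [0.0, 0.655, 0.755, 0.0]
wrist_force: [0.7, 0.4, 1.5]
finger_gap: 0.0147
```

View pics/w23.png

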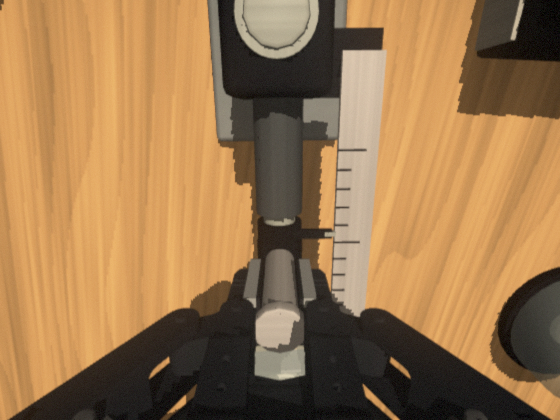

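View pics/s23.png

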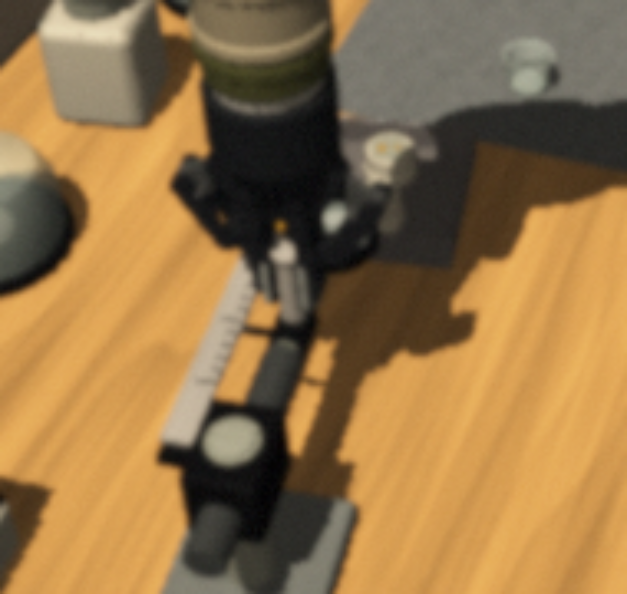

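```bash

python3 -m pendant '[[[-0.2,0,0],0,0.9],[[-0.4,0,0],0,0.9],[[-0.4,0,0],0,0.9],[[0,0,0],0,0.9]]' 80
python3 -m pendant '[[[-0.5,0,0],0,0.9],[[-0.5,0,0],0,0.9],[[-0.5,0,0],0,0.9],[[-0.5,0,0],0,0.9],[[-0.5,0.1,0],0,0.9],[[-0.4,0,0],0,0.9],[[0,0,0],0,0.9]]'
python3 -c "
from h import *
for c,(a,b,e,f) in {'scene':(220,400,230,450),'side':(180,360,130,320)}.items():
  w=env.read_camera(c)
  cv2.imwrite('pics/%s24.png'%c,cv2.resize(w['color'][a:b,e:f],None,fx=3.3,fy=3.3,interpolation=cv2.INTER_CUBIC))
w=env.read_camera('wrist')
cv2.imwrite('pics/w24.png',w['color'])"
```

```text
clock: 50.6
tcp_pos: [0.5741, 0.2919, 0.1026]
orientation: [0.0, 0.656, 0.755, 0.0]
wrist_force: [2.2, 2.1, 0.3]
finger_gap: 0.0149
clock: 51.48
tcp_pos: [0.5828, 0.2349, 0.1026]
orientation: [-0.0, 0.655, 0.755, -0.001]
wrist_force: [-3.1, 2.3, 5.6]
finger_gap: 0.0151
```

View pics/scene24.png

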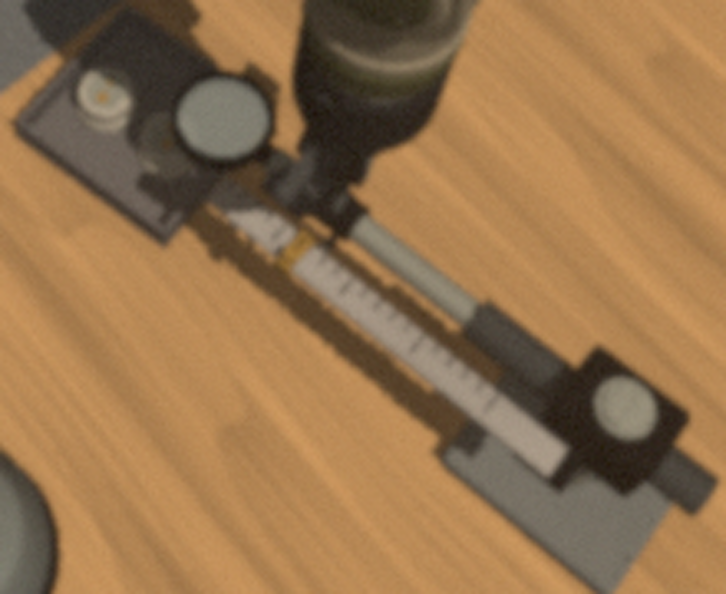

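View pics/side24.png

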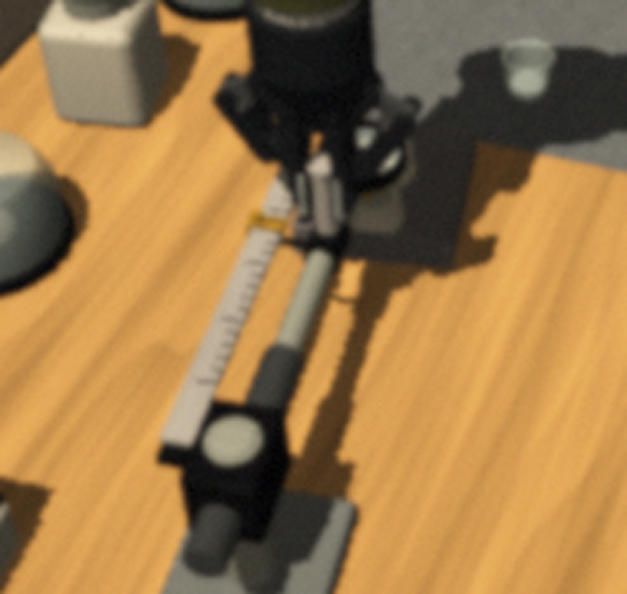

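View pics/w24.png

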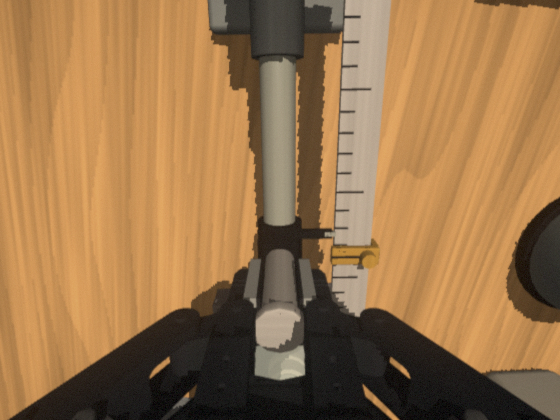

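Clear view: pointer tip at (333,234), rider from row 244 to 266. Measuring the remaining distance.

```bash

python3 -c "
from h import *
w=env.read_camera('wrist')
cv2.imwrite('pics/w25.png',cv2.resize(w['color'][190:300,280:400],None,fx=6,fy=5,interpolation=cv2.INTER_CUBIC))
d=np.array([.152,-.988,0])
for zp,zr in((.112,.114),(.112,.118),(.105,.118),(.114,.114)):
  p=onz(w,(333,234),zp)
  print([round(float((onz(w,(333,y),zr)-p)@d)*1000,1) for y in (244,255,266)])"
```

```text
[5.1, 11.8, 18.7]
[3.3, 9.9, 16.5]
[0.5, 7.0, 13.7]
[5.9, 12.6, 19.5]
```

View pics/w25.png

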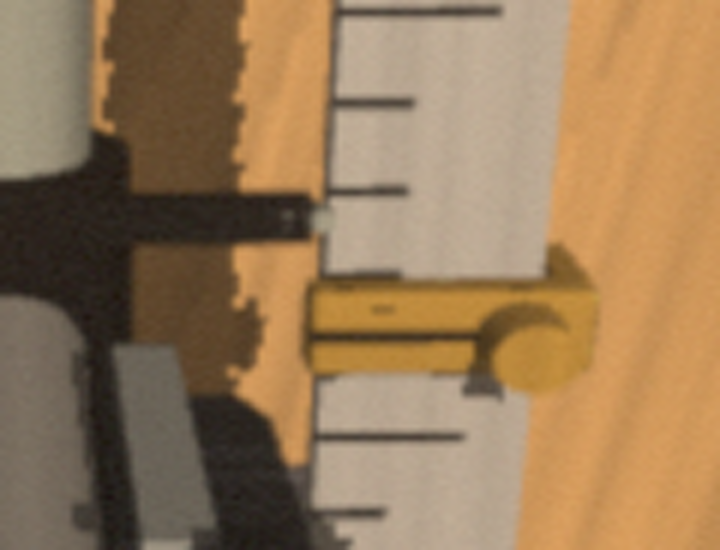

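```bash
python3 - <<'E'
import cv2,numpy as np
t=[]
for n,(x,y) in {'w18':(341,174),'w19':(322,268),'w20':(315,246),'w21':(327,212),'w22':(335,235),'w18b':(346,287),'w17':(374,159),'w20b':(325,345)}.items():
    a=cv2.imread(f'pics/{n[:3]}.png')[y-20:y+20,x-20:x+20]
    a=cv2.resize(a,(195,195),interpolation=cv2.INTER_CUBIC)
    for k in range(0,40,10):
        cv2.line(a,(int(k*4.875),0),(int(k*4.875),4),(0,0,255),1);cv2.line(a,(0,int(k*4.875)),(4,int(k*4.875)),(0,0,255),1)
    cv2.putText(a,n,(100,190),0,.6,(0,0,255),1);t.append(a)
cv2.imwrite('pics/tiles.png',np.vstack([np.hstack(t[:4]),np.hstack(t[4:])]))
E
```

```text
(no output)
```

View pics/tiles.png

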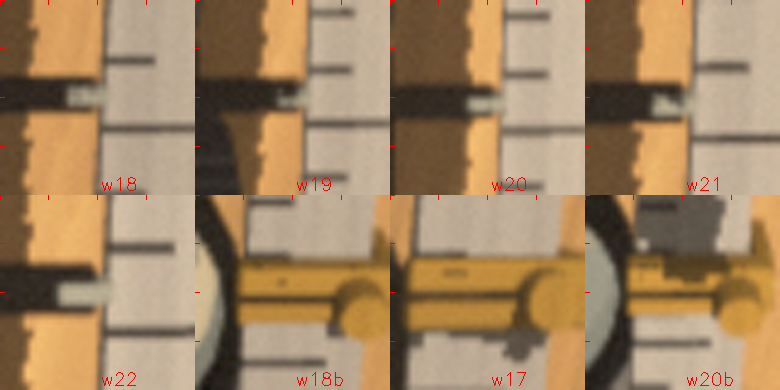

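```bash
cat > t.py <<'E'
from h import *
w=env.read_camera('wrist');R0,p0=tool()
V=np.array(w['view']);X=np.eye(4);X[:3,:3]=R0;X[:3,3]=p0
C=V@X   # tool->cam
def cam(x,y,z,yaw):
    c,s=np.cos(np.radians(yaw)),np.sin(np.radians(yaw))
    T=np.eye(4);T[:3,:3]=[[c,s,0],[s,-c,0],[0,0,-1]];T[:3,3]=[x,y,z]
    return {'mtx':w['mtx'],'view':C@np.linalg.inv(T)}
c={'w17':cam(.564,.189,.1643,98.3),'w18':cam(.5597,.2897,.1641,98.3),'w19':cam(.5565,.3670,.1699,98.2),'w20':cam(.5652,.3513,.1704,98.15),'w22':cam(.5698,.3123,.1011,98.1),'w24':w}
rid={'w17':(358,159.7),'w18':(334.8,288.1),'w20':(313.8,345.7),'w24':(332,257.4)}
ptr={'w18':(361-20+0.3,154+96/4.875),'w19':(302+102/4.875,248+96/4.875),'w20':(295+110/4.875,226+103/4.875),'w22':(315+103/4.875,215+(293-195)/4.875)}
r=tri([c[k] for k in rid],list(rid.values()));q=tri([c[k] for k in ptr],list(ptr.values()))
d=np.array([.152,-.988,0]);print(r,q,(r-q)@d)
for zr in(.114,.118,.122):
  for k in rid: print(zr,k,(onz(c[k],rid[k],zr)@d).round(4),end=' ')
  print()
for zr in(.108,.114):
  for k in ptr: print(zr,k,(onz(c[k],ptr[k],zr)@d).round(4),end=' ')
  print()
print('now ptr',[ (onz(w,(333,233.7),z)@d).round(4) for z in (.108,.112,.114)])
E
python3 t.py
```

```text
[0.61070484 0.2421094  0.11935809] [0.59787943 0.33107928 0.11520024] 0.08985170642720243
0.114 w17 -0.1455 0.114 w18 -0.1432 0.114 w20 -0.1416 0.114 w24 -0.1437 
0.118 w17 -0.1462 0.118 w18 -0.1457 0.118 w20 -0.1451 0.118 w24 -0.1457 
0.122 w17 -0.1468 0.122 w18 -0.1482 0.122 w20 -0.1485 0.122 w24 -0.1476 
0.108 w18 -0.2347 0.108 w19 -0.232 0.108 w20 -0.2335 0.108 w22 -0.2332 
0.114 w18 -0.2359 0.114 w19 -0.2352 0.114 w20 -0.2362 0.114 w22 -0.2356 
now ptr [np.float64(-0.1555), np.float64(-0.1571), np.float64(-0.1579)]
```

```bash

python3 -m pendant '[[[-0.25,0,0],0,0.9],[[-0.25,0,0],0,0.9],[[0,0,0],0,0.9]]'
python3 -c "
from h import *
w=env.read_camera('wrist')
cv2.imwrite('pics/w26.png',cv2.resize(w['color'][170:300,280:400],None,fx=6,fy=4.5,interpolation=cv2.INTER_CUBIC))
print(env.get_state()['tcp_pos'])"
```

```text
clock: 52.1
tcp_pos: [0.5842, 0.2254, 0.1026]
orientation: [-0.0, 0.655, 0.755, -0.0]
wrist_force: [-2.6, 3.2, 5.0]
finger_gap: 0.0149
[0.58421493 0.22545802 0.10259024]
```

View pics/w26.png

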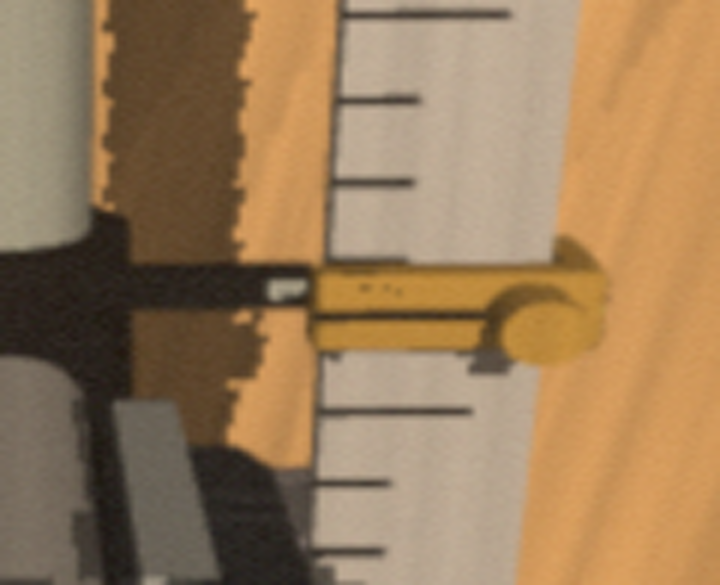

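```bash
cat >> t.py <<'E'
print('---')
def fit(obs):
    # least squares for (s along d, z), col fixed
    from scipy.optimize import least_squares
    f=lambda v:[(onz(c[k],o,v[1])@d-v[0])*1000 for k,o in obs.items()]
    s=least_squares(f,[-.145,.118]);return s.x.round(4),np.round(s.fun,2)
def rows(a,b,e,g): return {'w17':(358,139+(a-195)/4.875),'w18':(334.8,267+(b-195)/4.875),'w20':(313.8,325+(e-195)/4.875),'w24':(332,190+g/5)}
print('near',fit(rows(260,258,256,283)));print('line',fit(rows(296,298,297,337)));print('far',fit(rows(330,323,316,375)))
E
sed -i "s/^w=env.*$/w=env.read_camera('wrist');R0,p0=tool()/" t.py
sed -i "s/'w24':w}/'w24':cam(.5828,.2349,.1026,98.1)}/" t.py
python3 t.py
python3 -c "
from h import *
w=env.read_camera('wrist');d=np.array([.152,-.988,0])
cv2.imwrite('pics/w27.png',cv2.resize(w['color'][215:265,325:395],None,fx=11,fy=11,interpolation=cv2.INTER_CUBIC))
print('ptr now',onz(w,(329,170+287/4.5),.114)@d)"
```

```text
[0.61071582 0.24192413 0.11932242] [0.59787182 0.33102198 0.11514616] 0.08998096340789705
0.114 w17 -0.1455 0.114 w18 -0.1432 0.114 w20 -0.1416 0.114 w24 -0.1431 
0.118 w17 -0.1461 0.118 w18 -0.1457 0.118 w20 -0.1451 0.118 w24 -0.1451 
0.122 w17 -0.1467 0.122 w18 -0.1482 0.122 w20 -0.1485 0.122 w24 -0.1471 
0.108 w18 -0.2346 0.108 w19 -0.232 0.108 w20 -0.2334 0.108 w22 -0.2331 
0.114 w18 -0.2358 0.114 w19 -0.2352 0.114 w20 -0.2362 0.114 w22 -0.2356 
now ptr [np.float64(-0.1455), np.float64(-0.1471), np.float64(-0.1479)]
---
near (array([-0.1504,  0.1142]), array([-0.2 , -0.34, -0.05,  0.6 ]))
line (array([-0.1463,  0.1196]), array([-0.07, -0.38,  0.06,  0.39]))
far (array([-0.1413,  0.1187]), array([-0.13, -0.23, -0.06,  0.42]))
ptr now -0.1479777845476776
```

View pics/w27.png

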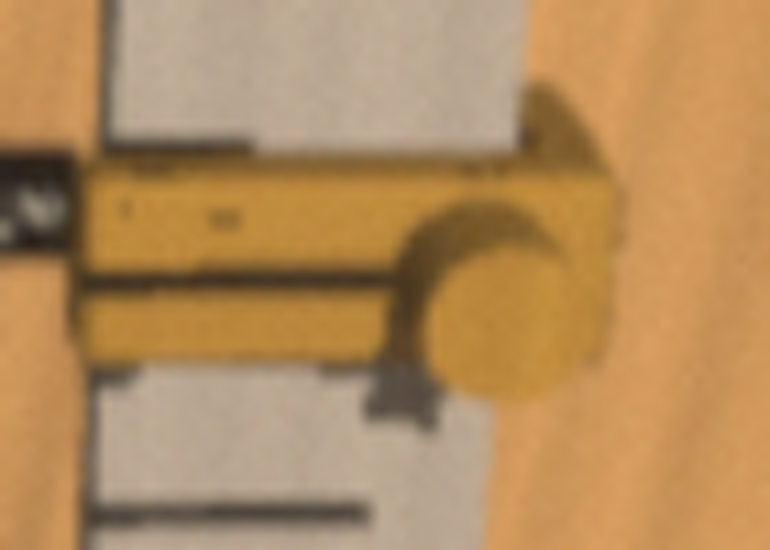

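The rider's index line is at its middle, s=-0.1463, and the pointer is at -0.148. That leaves about 1.7 mm to go.

```bash

python3 -m pendant '[[[-0.09,0,0],0,0.9],[[0,0,0],0,0.9],[[0,0,0],0,0.9]]'
python3 -c "
from h import *
w=env.read_camera('wrist');d=np.array([.152,-.988,0])
cv2.imwrite('pics/w28.png',cv2.resize(w['color'][170:300,280:400],None,fx=6,fy=4.5,interpolation=cv2.INTER_CUBIC))
cv2.imwrite('pics/w28f.png',w['color'])
s=env.read_camera('scene');cv2.imwrite('pics/c28.png',cv2.resize(s['color'][90:400,130:450],None,fx=1.9,fy=1.9))
t=env.get_state();print(t['tcp_pos'],t['wrist_force'],t['tcp_pos']@d)"
```

```text
clock: 52.62
tcp_pos: [0.5845, 0.2238, 0.1026]
orientation: [-0.0, 0.655, 0.756, -0.0]
wrist_force: [-3.3, 2.7, 5.0]
finger_gap: 0.0149
[0.58450068 0.22384458 0.10259337] [-1.22184478  2.57567134  5.48661301] -0.13231434222092814
```

View pics/w28.png

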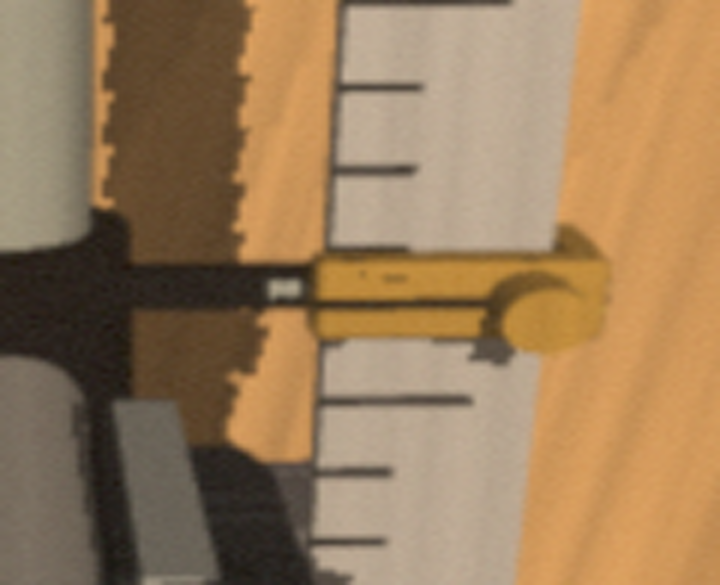

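View pics/c28.png

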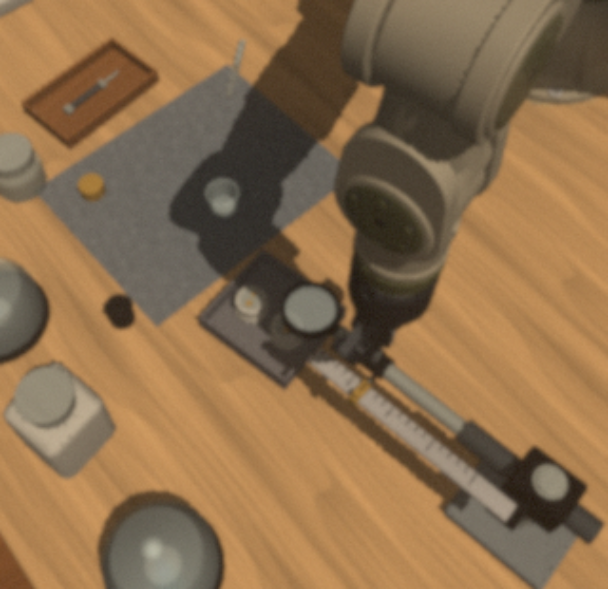

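```bash
python3 -c "
from workcell import env
print(env.hand_in());s=env.get_state();print(s['clock'],s['tcp_pos'],s['finger_gap'])"
```

```text
the job is handed in; nothing more can be done
None
the job is handed in; nothing more can be done
```

I handed the job in at about 52.7 s of the 72 s, with the gripper still holding the boom's post at the rider.

- **Holders:** both are upright in the dish, seen in the scene picture after the second was placed. In the last scene picture, the loupe now covers the second one.
- **Screwdriver:** it lies flat in the tray along its length, and the last scene picture still shows it there.
- **Release button:** I pushed it until it hit its stop, with the force rising from about 5 N to 28 N. The boom then slid freely.
- **Boom:** the gripper drew it out 89.9 mm, against a measured 89.7 to 90.0 mm from the pointer's starting place to the rider's middle. The last wrist picture agrees to about 0.5 mm once I allow for the rider standing higher than the pointer. The grip command was 80 N and the finger opening stayed steady at 14.9 mm.
- **Other things:** I saw no bystander moved.

**What disagreed:**
- **Finger height:** the real fingertips stood about 30 mm higher than the TCP reading implied. My first close on a holder and on the screwdriver therefore came in too high. The holder wasn't touched. The screwdriver was pressed lightly, at about 7 N, before I lowered and gripped it. I then worked from the camera images and contact forces.
- **Finger opening:** it read 1 to 3 mm below the true widths of the things held.

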